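# Dock the centrifuge drive and hold its rotor home on the splined spindle

## Task

Push the loose centrifuge drive block along the bench until it sits square and snug against both bars of the corner stop. Then lift the rotor by its grip fin, turn it until its cross-shaped bore meshes with the cross-shaped spindle on the drive, slide it down and press the sprung plate under it all the way to its stop. Finish while still holding the rotor pressed fully home, with the drive still in its corner; leave the jar, the tip box and the tube rack where they are.

Things in the scene. Friction and masses are not known exactly. Their poses are not given: they have to be found in the camera images.
- dock: Fixed L-shaped corner stop: two aluminium bars 15 mm thick, 22 mm high. Origin at bench level in the inside corner. One bar lies along y (+15 to -150 mm, inner face at x = 0), the other along x (0 to -150 mm, inner face at y = 0). The drive belongs in the quarter x < 0, y < 0: its centre then at x = -60, y = -60 mm, axes parallel. z up.
- drive: Loose grey drive block of a small centrifuge, 120 x 120 mm, 45 mm high, flat sides, about 0.9 kg; slides when pushed at a side. Origin at the centre of its underside, axes parallel to its sides, z up. At the start within 0.15 rad of square to the stop and 20 to 50 mm short of each bar. Spindle and sprung plate stand on the middle of its top.
- spindle_top (a point): Top centre of the steel spindle, 73 mm above the drive's underside, on its vertical centre line. From above a plus sign: two crossed bars 26 mm long, 8 mm wide, top edges and ends rounded (4 mm). This point's x and y lie along the bars, z up. Stands 14 mm above the free plate. Its angle on the drive is random; it turns about the vertical only against 0.1 N m of friction.
- plate (a joint): Travel of the sprung aluminium plate, a ring round the spindle (52 mm outside, 32 mm inside diameter), in m: 0 = free, its top 59 mm above the drive's underside; 0.008 = pressed to its stop, top at 51 mm. It starts to move at 6 N and reaches the stop at 10 N; the rotor's weight alone does not move it.
- rotor: Loose grey rotor, about 0.18 kg, standing on its hub. Origin at the centre of the hub's underside, z up. Hub 40 x 40 mm, 26 mm high; over it a disc of 90 mm diameter from 26 to 34 mm, small tube caps 2.5 mm higher near its rim; on the disc the grip fin. Fully home its origin is 51 mm above the drive's underside; unmeshed it stays at 73 mm.
- rotor_bore (a point): Centre of the rotor's bore mouth, at its origin with the same axes. The bore opens below, 26 mm deep, plus-shaped: two slots along the rotor's x and y, each 30 mm long and 11 mm wide, so it fits the spindle at any of four quarter turns, within about 0.1 rad.
- rotor_fin (a point): Top centre of the rotor's straight upright grip fin, 69 mm above the rotor's origin. The fin is 50 mm long along the rotor's x (so parallel to one slot of the bore), 14 mm thick along y, and stands 35 mm high above the disc.
- jar: White closed jar, bystander, 76 mm diameter, 95 mm high; origin at the centre of its underside.
- tipbox: Blue pipette-tip box, bystander, 85 x 120 mm, 50 mm high; origin at the centre of its underside.
- tuberack: White foam rack, 90 x 170 mm and 50 mm high, holding six blue-capped tubes up to 114 mm high, bystander; origin at the centre of its underside.
Things that resemble listed ones, but are neither listed nor needed, are in the scene too. Leave any yellow look-alike of the rotor alone. Leave any red look-alike of the drive alone.

How it is judged (in metres and radians):
On the way, in this order (a step that is already met when the one before it is completed fails the run):
1. the drive block is snug and square against both bars, the rotor still on the bench (x of drive in the frame of dock between -0.064 and -0.055 m and y of drive in the frame of dock between -0.064 and -0.055 m and angle between the x axis of drive and the x axis of dock, either way round below 0.05 rad and angle between drive's own z axis and vertical below 0.03 rad and height (world z) of rotor below 0.01 m), for 0.2 s.
2. the rotor is lifted clear of the bench in the gripper (height (world z) of rotor above 0.03 m and contact force between the fingers and rotor above 1 N), for 0.1 s.
At the end, for the whole second after the job is handed in: Drive within 4 mm of its place at both bars and 0.05 rad of square; rotor centred on the spindle within 4 mm, upright within 0.06 rad, underside at most 53.5 mm above the drive's, plate pressed at least 6.5 of 8 mm; fingers still on it, over 6 N on the drive, at rest (x of drive in the frame of dock between -0.064 and -0.055 m and y of drive in the frame of dock between -0.064 and -0.055 m and angle between the x axis of drive and the x axis of dock, either way round below 0.05 rad and angle between drive's own z axis and vertical below 0.03 rad and value of joint plate above 0.0065 m and z of rotor in the frame of drive between 0.047 and 0.0535 m and horizontal distance between rotor and spindle_top below 0.004 m and angle between rotor's own z axis and vertical below 0.06 rad and contact force between the fingers and rotor above 3 N and contact force between rotor and drive above 6 N and linear speed of rotor below 0.02 m/s); the arm keeps its last pose, push and grip.
It fails at once if a bystander is moved by more than 20 mm or tipped (distance of any of jar, tipbox, tuberack from where it was at the start of the episode above 0.02 m or angle between any of jar, tipbox, tuberack's own z axis and vertical above 0.3 rad).
It also fails if it takes over 72 s, if anything falls off the work surface, if the arm or the gripper's body presses on something with over 40 N, if the wrist force passes 120 N, or if a joint passes its speed limit or range.

## Robot

A 6-joint arm with a two-finger parallel gripper is mounted at the origin on the work surface. World frame = base frame: x ahead of the robot, y to its left, z up, the work surface at z = 0. Lengths are in mm, angles in rad, forces in N, time in s.
With the tool pointing down it reaches from about 350 to 875 mm from the base axis. Payload 4.2 kg.
Tool frame: the origin (TCP) lies midway between the tips of the shut fingers; the grasp point (between the pads) lies 19 mm behind it; z points along the fingers, y is the line along which they close (so a half turn about z gives the same grasp; the last joint's range is limited). The gripper opens to 85 mm and grips with 20 to 120 N. Pads are 22 mm wide; open, the fingers measure 114 mm over their backs; the gripper's body (76 mm by 85 mm) begins 54 mm behind the grasp point. The pads swing forward as they close: fully open they stand 13 mm farther back than shut.
Start: joints at [1.373, 0.385, 0.008, 0, -1.194, -0.259], TCP at [275.64, 560.911, 200.712] pointing down, gripper open.
Joint ranges: [-3.14, 3.14], [-1.21, 2.06], [-1.07, 1.41], [-3.16, 2.05], [-2.99, -0.16], [-3.1, 3.1]. Speed limits (rad/s): [2.79, 2.79, 3.14, 3.14, 3.14, 3.14].

## Interface

Orientations are given as a unit quaternion [x, y, z, w].
In Python, from bench import arm gives the robot as it stands.
- The arm moves only by the tool send_rows, never from a script. Its argument "targets" is a list of rows, each an object of numbers: "gripper": the gripper command: -1 is fully open, 1 is shut, values between are in proportion; "x", "y", "z": the shift along the tool's x, y, z in cm; "ax", "ay", "az": the turn, a rotation vector about the tool's x, y, z in degrees. A call has 1 to 5 rows; each row shifts and turns the commanded pose from where the row before left it, along the tool's axes as they then stand; what a row does not reach is not made up. A row lasts 1/12 s, in which the tool goes at most 41.7 mm and 7.16 degrees, less where a joint would pass 70% of its speed; a pose out of reach is approached as far as the arm can. A call is refused whole if a number of a shift passes 4.17 or a number of a turn 7.16, either way. A call with a gripper value outside its range is refused whole. The fingers move at their own pace and stop on an object; the grip force is fixed at half the most. Time passes only in rows, so rows that do not move let the fingers close. It gives the time, the measured TCP pose, the force, the opening and the grip force at its end, in the units of the state.
- arm.read_state(): the state, without advancing time (a new reading comes with each control period).
- arm.get_image(name): name is "side" or "top"; returns (picture, depth): 420x560x3 uint8, red, green, blue; 420x560 float32, mm along the optical axis (not along the pixel's ray), 0 where there is no reading.
- arm.camera_model(name): a dict with "fx", "fy", "cx", "cy" (pixels), "cam_to_world" (4x4, takes a point from camera to world coordinates). Camera axes: x right, y down, z forward; pixel columns grow to the right and rows downward; lengths in mm; the calibration is good to about 2 mm. A picture is of the moment at which its call begins. camera_model takes no time and is no camera call.
- arm.job_done(): hands the job in; it is judged then, once.
Trained networks look in the newest picture that a camera, given by its name, has taken for a name from the list of things; names that differ only in an ending like _2 or _b are one class to them, and where a whole thing is asked for, a point or a joint stands for the part that bears it (a point fixed in the world has none). Each returns a list of dicts, best first, with "score" (0 to 1); they miss things now and then, are a little off and sometimes report something else, mostly with a low value. They report only what shows in the picture. A call takes as long as a camera call. They do not tell look-alikes from the thing itself.
- arm.boxes_of(camera, thing): "rect" ([left, top, width, height] in pixels, round what is visible of it).
The state is a dict: "clock": time; "joints": joint angles; "joint_vel": joint speeds; "joint_efforts": joint torques, N m; "position": TCP position; "ee_rot": TCP orientation; "contact_force": force on the tool from outside, world axes, zero at the start; "wrist_torque": the same for the moment, N m; "gripper_width": finger opening in mm; "grasp_force": force on a finger pad.
Only numpy, scipy, OpenCV 4.12 (cv2) and the standard library are available. Lean on these libraries where they do the work, as an engineer would, in place of code of your own. Each camera call takes 0.05 s, during which the arm holds its last target. There are 200 camera calls.

## Working session

There is one attempt and no reset: what is moved stays moved. The work goes in short steps, Python scripts to look and compute and a tool call to move; the robot and the scene stay as the last step left them, time stands still between calls to the robot, and variables do not carry over. Pictures are saved under pics/ and viewed, at most 10 in all, crops included, and the job is handed in when it is done.

Besides the shell and the picture viewer there is one more tool, called after ">>>" in YAML: its name, and indented under it one key for each argument. send_rows: Moves the arm, as the interface text tells. Its arguments: {"type":"object","properties":{"targets":{"type":"array"}},"required":["targets"]}

```bash
mkdir -p pics; cat > h.py <<'E'
import numpy as np, cv2
from bench import arm
def cloud(n):
    im,d=arm.get_image(n); m=arm.camera_model(n)
    v,u=np.mgrid[0:420,0:560]
    P=np.stack([(u-m['cx'])/m['fx']*d,(v-m['cy'])/m['fy']*d,d],-1)
    T=np.array(m['cam_to_world']); W=P@T[:3,:3].T+T[:3,3]; W[d==0]=np.nan
    return im,W
E
python3 - <<'E'
from h import *
for n in('top','side'):
    im,W=cloud(n); np.savez('c_'+n,im=im,W=W)
    cv2.imwrite(f'pics/{n}0.png',im[...,::-1])
    print(n,np.array(arm.camera_model(n)['cam_to_world']).round(2).tolist())
    for t in('dock','drive','spindle_top','rotor','jar','tipbox','tuberack'):
        print(t,[(round(b['score'],2),np.round(b['rect']).tolist()) for b in arm.boxes_of(n,t)[:3]])
print(arm.read_state())
E
```

```text
top [[-0.02, -0.99, 0.13, 381.61], [-1.0, 0.02, -0.0, 25.28], [0.0, -0.13, -0.99, 1205.16], [0.0, 0.0, 0.0, 1.0]]
dock []
drive [(0.58, [188.0, 251.0, 53.0, 50.0]), (0.55, [230.0, 186.0, 44.0, 40.0])]
spindle_top [(0.51, [248.0, 202.0, 9.0, 6.0])]
rotor [(0.92, [306.0, 201.0, 28.0, 30.0]), (0.91, [350.0, 240.0, 29.0, 33.0]), (0.83, [354.0, 199.0, 23.0, 29.0])]
jar [(0.95, [397.0, 161.0, 32.0, 31.0])]
tipbox [(0.77, [305.0, 125.0, 39.0, 35.0])]
tuberack [(0.88, [108.0, 246.0, 66.0, 41.0])]
side [[0.92, -0.17, 0.34, 58.06], [-0.38, -0.44, 0.81, -1107.2], [0.01, -0.88, -0.47, 741.65], [0.0, 0.0, 0.0, 1.0]]
dock [(0.81, [247.0, 194.0, 64.0, 32.0])]
drive [(0.71, [166.0, 186.0, 41.0, 38.0]), (0.57, [244.0, 193.0, 52.0, 38.0])]
spindle_top [(0.59, [266.0, 196.0, 9.0, 10.0])]
rotor [(0.82, [235.0, 270.0, 44.0, 36.0]), (0.66, [295.0, 266.0, 38.0, 34.0]), (0.62, [270.0, 233.0, 34.0, 28.0])]
jar [(0.73, [373.0, 270.0, 40.0, 59.0])]
tipbox [(0.63, [347.0, 216.0, 46.0, 40.0])]
tuberack [(0.79, [166.0, 146.0, 30.0, 46.0])]
{'clock': 0.8, 'joints': array([ 1.37263173e+00,  3.84656042e-01,  7.90716109e-03, -4.96006624e-05,
       -1.19401132e+00, -2.58601967e-01]), 'joint_vel': array([ 0.00044732,  0.00196055, -0.00121545, -0.00250668,  0.00072962,
        0.00031799]), 'joint_efforts': array([-5.65888115e-05, -3.92030597e+01,  1.88608074e+01,  4.19022068e+00,
       -2.64489154e-04, -1.23039392e-06]), 'position': array([275.60667113, 560.91821235, 200.73407465]), 'ee_rot': array([ 9.74031631e-01, -2.26411970e-01, -2.35960958e-05, -1.73598554e-05]), 'contact_force': array([-0.01007141, -0.20172945, -0.43194609]), 'wrist_torque': array([-0.07259811,  0.03360676,  0.03201186]), 'grasp_force': 0.0, 'gripper_width': 85.66994055610215}
```

```bash
python3 - <<'E'
import cv2
a=cv2.imread('pics/top0.png')[115:305,100:440]; cv2.imwrite('pics/top0c.png',cv2.resize(a,(800,447),interpolation=cv2.INTER_CUBIC))
a=cv2.imread('pics/side0.png')[140:340,150:420]; cv2.imwrite('pics/side0c.png',cv2.resize(a,(800,592),interpolation=cv2.INTER_CUBIC))
E
```

```text
(no output)
```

View pics/top0c.png

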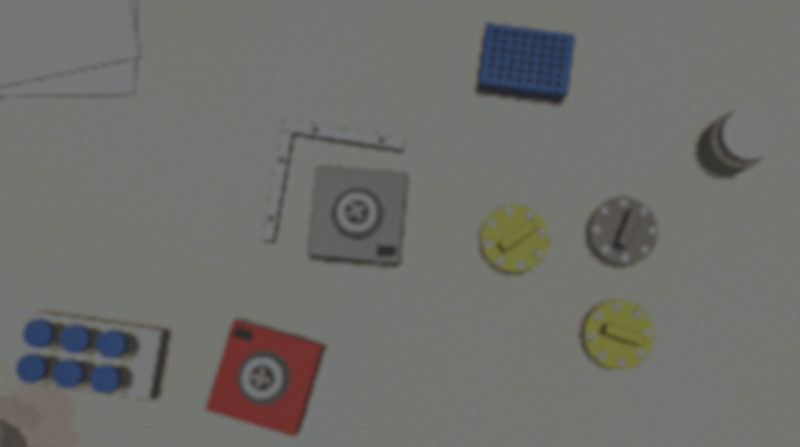

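View pics/side0c.png

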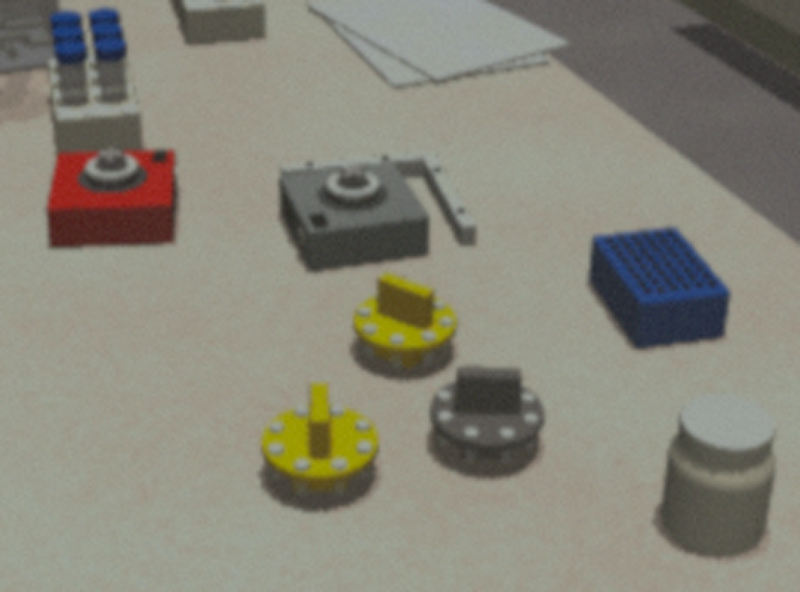

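The top crop shows the grey drive at crop (357,213), with the dock corner at its upper left (290,130). The grey rotor is at (622,232), two yellow look-alikes are beside it and the red drive is at (265,378). The side crop agrees, with the grey rotor at (487,410). Next I measure the poses.

```bash
cat >> h.py <<'E'
def rect(W,m):
    p=W[m][:,:2].astype(np.float32); r=cv2.minAreaRect(p); return len(p),np.round(r[0],1),np.round(r[1],1),round(r[2],2)
def region(W,x0,x1,y0,y1,z0,z1):
    return (W[...,0]>x0)&(W[...,0]<x1)&(W[...,1]>y0)&(W[...,1]<y1)&(W[...,2]>z0)&(W[...,2]<z1)
def line(p):
    vx,vy,x,y=cv2.fitLine(p.astype(np.float32),cv2.DIST_HUBER,0,.01,.01).ravel(); return np.round([np.degrees(np.arctan2(vy,vx)),x,y],2)
E
python3 - <<'E'
from h import *
for n in('top','side'):
    c=np.load(f'c_{n}.npz'); W=c['W']
    pts={'top':{'drvcorner':(236,188),'drive':(245,220),'dockcorn':(222,170),'dockR':(270,176),'dockL':(215,215),'rotor':(364,213),'redc':(210,255),'jar':(415,174)},
     'side':{'drive':(255,212),'rotor':(315,278),'dockc':(292,193)}}[n]
    for k,(u,v) in pts.items(): print(n,k,np.nanmedian(W[v-1:v+2,u-1:u+2].reshape(-1,3),0).round(1))
W=np.load('c_top.npz')['W']; 
c=W[205,252]; print('c',c)
m=region(W,c[0]-100,c[0]+100,c[1]-100,c[1]+100,38,51); print('drive',rect(W,m))
r=W[213,364]; print('r',r)
m=region(W,r[0]-60,r[0]+60,r[1]-60,r[1]+60,26,80); print('disc',rect(W,m), W[m].mean(0))
m=region(W,r[0]-60,r[0]+60,r[1]-60,r[1]+60,52,80); print('fin',rect(W,m),W[m].mean(0),line(W[m][:,:2]))
m=region(W,c[0]-150,c[0]+200,c[1]-150,c[1]+200,14,32);cv2.imwrite('pics/m.png',(m*255).astype('uint8'))
for dx in range(-100,141,20):
  row=m&(np.abs(W[...,0]-c[0]-dx)<3); print(dx,np.unique((W[row][:,1]-c[1]).round()).astype(int).tolist())
E
```

```text
top drvcorner [602.2 141.6  44.4]
top drive [502.5 114.7  45.2]
top dockcorn [665.8 187.4  20.4]
top dockR [642.8  36.   22.2]
top dockL [522.6 209.   20.7]
top rotor [ 514.5 -245.9   62.5]
top redc [398.8 221.1  47.4]
top jar [ 623.6 -393.6   95.6]
side drive [496.6  67.9  48.3]
side rotor [ 520.1 -260.1   41.5]
side dockc [663.1 183.5  23.2]
c [543.9768818   90.88444101  74.64132542]
drive (1322, array([547.5,  93. ]), array([120.1, 120.3]), 83.43)
r [ 514.52016389 -244.95606693   62.54353952]
disc (656, array([ 519.6, -255.1]), array([87.6, 84.7]), 88.28) [ 518.73088147 -253.28146209   39.19427842]
fin (93, array([ 520.1, -254.8]), array([14.2, 51.6]), 65.58) [ 519.20249922 -253.36745174   67.09725751] [ -24.84  519.01 -253.14]
-100 []
-80 []
-60 [-49, -46, -18, -15, -12]
-40 []
-20 [-56, 116, 118, 122, 125, 126, 128]
0 [113, 114, 115, 116, 119, 122, 125]
20 [110, 112, 115, 116, 118, 119, 121, 122]
40 [103, 104, 105, 106, 109, 110, 112, 116, 118, 119]
60 [100, 101, 103, 106, 109, 112, 116]
80 [97, 100, 101, 103, 105, 109]
100 [-58, -55, -52, -49, -45, -42, -39, -36, -33, -30, -27, -23, -20, -17, -14, -5, -1, 94, 96, 97, 99, 100, 103, 106]
120 [2, 5, 8, 11, 14, 18, 20, 24, 27, 30, 33, 36, 39, 40, 43, 46, 49, 52, 53, 55, 56, 59, 62, 65, 68, 71, 74, 77, 80, 84, 87, 91, 94, 96, 97, 99, 100, 102, 103]
140 []
```

```bash
python3 - <<'E'
from h import *
c=np.array([547.5,93.])
W=np.load('c_top.npz')['W']
m=region(W,480,720,-60,260,14,30)
P=W[m][:,:2]
th=np.radians(-6.6);q=(P-c)@np.array([[np.cos(th),-np.sin(th)],[np.sin(th),np.cos(th)]])
# iterate: split into bars by drive frame
A=P[(q[:,1]>75)&(q[:,0]<75)]; B=P[(q[:,0]>75)&(q[:,1]<75)]
la,lb=line(A),line(B); print('barX',len(A),la,'barY',len(B),lb)
print(rect(W,m&(W[...,1]>0)))
for a,p in((la,A),(lb,B)):
    t=np.radians(a[0]); n=np.array([-np.sin(t),np.cos(t)]); d=(p-a[1:])@n; print('width pct',np.percentile(d,[2,10,50,90,98]).round(1))
# yaw from average, centre lines intersect at dock (7.5,7.5)
ta=np.radians(la[0]); tb=np.radians(lb[0])
ax=np.array([np.cos(ta),np.sin(ta)]); bx=np.array([np.cos(tb),np.sin(tb)])
s=np.linalg.solve(np.stack([ax,-bx],1),lb[1:]-la[1:]); I=la[1:]+s[0]*ax
yaws=(la[0]+90)%180-90,(lb[0]%180)-90; y=np.radians(np.mean(yaws)); R=np.array([[np.cos(y),-np.sin(y)],[np.sin(y),np.cos(y)]])
O=I-R@[7.5,7.5]; print('yaws',yaws,'corner',O,'goal',O+R@[-60,-60],'drive in dock',R.T@(c-O))
# spindle angle
m=region(W,c[0]-35,c[0]+35,c[1]-35,c[1]+35,50,90); print('plate',rect(W,m),W[m].mean(0))
m=region(W,c[0]-20,c[0]+20,c[1]-20,c[1]+20,66,90); print('spin',rect(W,m)); print((W[m]-[*c,0]).round().astype(int).tolist())
im,S=[np.load('c_top.npz')[k] for k in('im','W')]
cv2.imwrite('pics/sp.png',cv2.resize(im[180:232,225:280,::-1],None,fx=10,fy=10,interpolation=cv2.INTER_CUBIC))
E
```

```text
barX 194 [-10.5  576.09 203.01] barY 199 [ 79.83 654.73  92.71]
(523, array([578.2, 117.7]), array([183.9, 177.8]), 80.59)
width pct [-6.8 -6.  -0.   6.3  7.7]
width pct [-7.8 -6.4 -0.   6.3  7.1]
yaws (np.float32(-10.5), np.float32(-10.169998)) corner [662.62546319 179.3219431 ] goal [592.8347351  131.05959731] drive in dock [ -97.77119183 -105.57529759]
plate (189, array([551.3,  97.5]), array([65.4, 49.8]), 43.58) [546.97680467  92.99011336  61.27122631]
spin (41, array([547.3,  93.5]), array([21.8, 20.5]), 66.34)
[[13, 4, 69], [10, 7, 69], [9, 4, 72], [9, 1, 74], [7, 7, 67], [6, 4, 73], [6, 1, 73], [6, -5, 71], [6, -8, 68], [6, -11, 71], [3, 4, 72], [3, 1, 71], [3, -2, 74], [3, -5, 69], [3, -8, 69], [3, -11, 67], [0, 7, 70], [0, 4, 75], [-1, 1, 76], [0, -2, 74], [0, -5, 69], [0, -8, 70], [-2, 13, 68], [-3, 10, 72], [-3, 7, 74], [-3, 4, 73], [-3, 1, 72], [-4, -2, 75], [-3, -5, 72], [-6, 10, 71], [-6, 7, 70], [-6, 4, 72], [-6, 1, 69], [-6, -2, 74], [-7, -5, 76], [-8, 7, 67], [-9, -2, 74], [-10, -5, 75], [-9, -8, 68], [-12, -2, 69], [-12, -5, 69]]
```

View pics/sp.png

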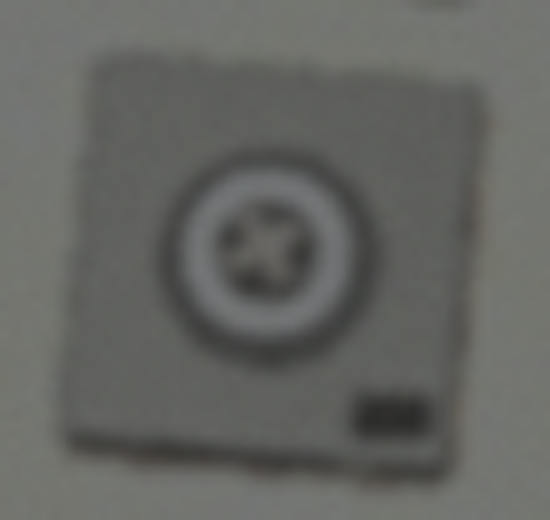

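The drive is at dock (-98, -106) mm, turned +3.7° relative to the dock. The picture shows the spindle cross at about (262,250), roughly 20° off the axes. I'll push with open fingers, so two contacts keep the drive square. First I approach the drive's -x side.

>>> send_rows:
  targets:
    - {"gripper":-1,"az":-5.3}
    - {"gripper":-1,"az":-5.3}
    - {"gripper":-1,"az":-5.3}
    - {"gripper":-1,"x":1.99,"y":3.17}
    - {"gripper":-1,"x":1.99,"y":3.17}

```text
$.targets[0]: bad value
```

>>> send_rows:
  targets:
    - {"gripper":-1,"x":1.99,"y":3.17}
    - {"gripper":-1,"x":1.99,"y":3.17}
    - {"gripper":-1,"x":1.99,"y":3.17}
    - {"gripper":-1,"x":1.99,"y":3.17}
    - {"gripper":-1,"x":1.99,"y":3.17}

```text
$.targets[0]: bad value
```

>>> send_rows:
  targets:
    - {"gripper":-1,"x":1.99,"y":3.17}
    - {"gripper":-1,"x":1.99,"y":3.17}
    - {"gripper":-1,"x":1.99,"y":3.17}
    - {"gripper":-1,"x":1.99,"y":3.17}
    - {"gripper":-1,"x":1.99,"y":3.17}

```text
$.targets[0]: bad value
```

```bash
cat >> h.py <<'E'
Y=np.radians(-10.33); RD=np.array([[np.cos(Y),-np.sin(Y)],[np.sin(Y),np.cos(Y)]]); OD=np.array([662.6,179.3])
def now(goal=None,yaw=None):
    s=arm.read_state(); q=s['ee_rot']; a=np.degrees(2*np.arctan2(q[1],q[0])); p=s['position']
    print('t',round(s['clock'],2),'pos',p.round(1),'yaw',round(a,2),'dock',(RD.T@(p[:2]-OD)).round(1),'F',np.round(s['contact_force'],1),'w',round(s['gripper_width'],1),'g',round(s['grasp_force'],1),'j',np.degrees(s['joints']).round())
    if goal is not None:
        goal=np.array(goal,float); t=np.radians(a); d=goal-p
        print('tool shift cm',np.round([d[0]*np.cos(t)+d[1]*np.sin(t),d[0]*np.sin(t)-d[1]*np.cos(t),-d[2]],1)/10)
        if yaw is not None: print('az', round(a-yaw,2))
E
python3 -c "
from h import *
now([456.7,109.1,8],-10.33)"
```

```text
t 0.8 pos [275.6 560.9 200.7] yaw -26.17 dock [-449.2  306. ] F [-0.  -0.2 -0.4] w 85.7 g 0.0 j [ 79.  22.   0.  -0. -68. -15.]
tool shift cm [36.18 32.56 19.27]
az -15.84
```

>>> send_rows:
  targets:
    - {"gripper":-1,"x":0,"y":0,"z":0,"ax":0,"ay":0,"az":-5.3}
    - {"gripper":-1,"x":0,"y":0,"z":0,"ax":0,"ay":0,"az":-5.3}
    - {"gripper":-1,"x":0,"y":0,"z":0,"ax":0,"ay":0,"az":-5.3}
    - {"gripper":-1,"x":1.99,"y":3.17,"z":0,"ax":0,"ay":0,"az":0}
    - {"gripper":-1,"x":1.99,"y":3.17,"z":0,"ax":0,"ay":0,"az":0}

```text
clock: 1.22
position: [303.1, 491.6, 199.9]
ee_rot: [0.996, -0.088, -0.0, 0.0]
contact_force: [0.1, 0.4, -0.2]
gripper_width: 85.0
grasp_force: 0.0
```

>>> send_rows:
  targets:
    - {"gripper":-1,"x":1.99,"y":3.17,"z":0,"ax":0,"ay":0,"az":0}
    - {"gripper":-1,"x":1.99,"y":3.17,"z":0,"ax":0,"ay":0,"az":0}
    - {"gripper":-1,"x":1.99,"y":3.17,"z":0,"ax":0,"ay":0,"az":0}
    - {"gripper":-1,"x":1.99,"y":3.17,"z":0,"ax":0,"ay":0,"az":0}
    - {"gripper":-1,"x":1.99,"y":3.17,"z":0,"ax":0,"ay":0,"az":0}

```text
clock: 1.63
position: [373.5, 316.0, 201.0]
ee_rot: [0.996, -0.089, 0.0, -0.0]
contact_force: [0.5, 0.6, -0.4]
gripper_width: 85.6
grasp_force: 0.0
```

>>> send_rows:
  targets:
    - {"gripper":-1,"x":1.99,"y":3.17,"z":0,"ax":0,"ay":0,"az":0}
    - {"gripper":-1,"x":1.99,"y":3.17,"z":0,"ax":0,"ay":0,"az":0}
    - {"gripper":-1,"x":1.99,"y":3.17,"z":0,"ax":0,"ay":0,"az":0}
    - {"gripper":-1,"x":1.99,"y":3.17,"z":0,"ax":0,"ay":0,"az":0}
    - {"gripper":-1,"x":1.99,"y":3.17,"z":0,"ax":0,"ay":0,"az":0}

```text
clock: 2.05
position: [443.1, 142.3, 201.2]
ee_rot: [0.996, -0.089, 0.0, -0.0]
contact_force: [1.0, -0.0, -0.4]
gripper_width: 85.2
grasp_force: 0.0
```

>>> send_rows:
  targets:
    - {"gripper":-1,"x":1.99,"y":3.17,"z":0,"ax":0,"ay":0,"az":0}
    - {"gripper":-1,"x":0,"y":0,"z":0,"ax":0,"ay":0,"az":0}

```text
clock: 2.22
position: [457.8, 104.7, 200.9]
ee_rot: [0.996, -0.093, 0.0, 0.0]
contact_force: [-0.4, 0.6, 0.8]
gripper_width: 85.3
grasp_force: 0.0
```

```bash
python3 -c "
from h import *
now([456.7,109.1,8],-10.33)"
```

```text
t 2.22 pos [457.8 104.7 200.9] yaw -10.64 dock [-188.1 -110.1] F [-0.4  0.6  0.8] w 85.3 g 0.0 j [ 33.   7. -20.   0. -63.  47.]
tool shift cm [-0.19 -0.41 19.29]
az -0.31
```

>>> send_rows:
  targets:
    - {"gripper":-1,"x":0,"y":-0.4,"z":3.9,"ax":0,"ay":0,"az":0}
    - {"gripper":-1,"x":0,"y":0,"z":3.9,"ax":0,"ay":0,"az":0}
    - {"gripper":-1,"x":0,"y":0,"z":3.9,"ax":0,"ay":0,"az":0}
    - {"gripper":-1,"x":0,"y":0,"z":3.9,"ax":0,"ay":0,"az":0}
    - {"gripper":-1,"x":0,"y":0,"z":3.9,"ax":0,"ay":0,"az":0}

```text
clock: 2.63
position: [457.8, 113.5, 4.8]
ee_rot: [0.996, -0.089, 0.001, -0.001]
contact_force: [1.3, 0.2, -0.7]
gripper_width: 85.4
grasp_force: 0.0
```

>>> send_rows:
  targets:
    - {"gripper":-1,"x":0.6,"y":0,"z":0,"ax":0,"ay":0,"az":0}
    - {"gripper":-1,"x":0.6,"y":0,"z":0,"ax":0,"ay":0,"az":0}
    - {"gripper":-1,"x":0.6,"y":0,"z":0,"ax":0,"ay":0,"az":0}
    - {"gripper":-1,"x":0.6,"y":0,"z":0,"ax":0,"ay":0,"az":0}
    - {"gripper":-1,"x":0.6,"y":0,"z":0,"ax":0,"ay":0,"az":0}

```text
clock: 3.05
position: [489.6, 108.8, 8.3]
ee_rot: [0.996, -0.089, 0.002, -0.002]
contact_force: [0.1, 0.3, -0.2]
gripper_width: 85.4
grasp_force: 0.0
```

```bash
python3 -c "
from h import *
now()"
```

```text
t 3.05 pos [489.6 108.8   8.3] yaw -10.27 dock [-157.6 -100.4] F [ 0.1  0.3 -0.2] w 85.4 g 0.0 j [ 31.  24. -31.   0. -36.  49.]
```

```bash
cat >> h.py <<'E'
def drive(name=None,box=(510,650,20,190)):
    im,W=cloud('top')
    m=region(W,*box,38,51); m=cv2.morphologyEx(m.astype('uint8'),cv2.MORPH_OPEN,np.ones((3,3)))>0
    r=rect(W,m); print('drive',r,'dock',(RD.T@(r[1]-OD)).round(1),'yaw rel',round((r[3]+10.33+45)%90-45,2))
    if name: cv2.imwrite(name,cv2.resize(im[140:300,180:400,::-1],None,fx=3.5,fy=3.5,interpolation=cv2.INTER_CUBIC))
E
python3 -c "
from h import *
drive('pics/p1.png')"
```

```text
drive (586, array([560.4,  90.5]), array([117.8,  94.9]), 84.16) dock [ -84.6 -105.7] yaw rel 4.49
```

View pics/p1.png

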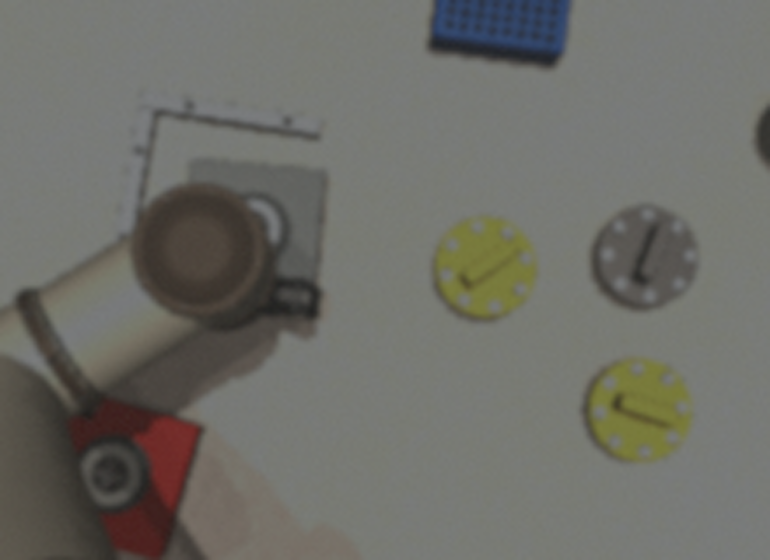

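The drive hasn't moved yet. The finger is at its edge, at crop (295,297). Continuing the push.

>>> send_rows:
  targets:
    - {"gripper":-1,"x":0.4,"y":0.4,"z":0.3,"ax":0,"ay":0,"az":0}
    - {"gripper":-1,"x":0.4,"y":0,"z":0,"ax":0,"ay":0,"az":0}
    - {"gripper":-1,"x":0.4,"y":0,"z":0,"ax":0,"ay":0,"az":0}
    - {"gripper":-1,"x":0.4,"y":0,"z":0,"ax":0,"ay":0,"az":0}

```text
clock: 3.43
position: [502.3, 100.9, 2.9]
ee_rot: [0.996, -0.09, 0.0, -0.0]
contact_force: [0.2, 0.0, 0.4]
gripper_width: 85.5
grasp_force: 0.0
```

```bash
python3 -c "
from h import *
now();drive()"
```

```text
t 3.43 pos [502.3 100.9   2.9] yaw -10.28 dock [-143.6 -105.9] F [0.2 0.  0.4] w 85.5 g 0.0 j [ 30.  25. -29.   0. -36.  50.]
drive (356, array([566.7,  50.2]), array([101.3,  54.7]), 21.52) dock [ -71.2 -144.2] yaw rel 31.85
```

```bash
cat >> h.py <<'E'
def far(W=None):
    if W is None: im,W=cloud('top'); np.savez('last',im=im,W=W)
    m=region(W,480,680,0,200,40,50); q=(W[m][:,:2]-OD)@RD
    for k,ax in((0,1),(1,0)):
        b=[]
        for s in np.arange(-170,0,8):
            e=q[(q[:,ax]>=s)&(q[:,ax]<s+8)]
            if len(e)>8: b.append((int(s),round(np.percentile(e[:,k],98)),round(np.percentile(e[:,k],2))))
        print('xy'[k],'max,min per',b)
E
python3 -c "
from h import *
far(np.load('c_top.npz')['W']);far()
im=np.load('last.npz')['im'];cv2.imwrite('pics/p2.png',cv2.resize(im[140:300,180:400,::-1],None,fx=3.5,fy=3.5,interpolation=cv2.INTER_CUBIC))"
```

```text
x max,min per [(-170, -67, -152), (-162, -37, -152), (-154, -39, -152), (-146, -38, -151), (-138, -39, -154), (-130, -37, -154), (-122, -39, -154), (-114, -40, -156), (-106, -41, -156), (-98, -42, -158), (-90, -40, -159), (-82, -42, -155), (-74, -45, -158), (-66, -44, -157), (-58, -43, -158), (-50, -44, -150)]
y max,min per [(-162, -52, -134), (-154, -52, -167), (-146, -54, -163), (-138, -51, -167), (-130, -51, -164), (-122, -49, -165), (-114, -50, -164), (-106, -48, -165), (-98, -46, -164), (-90, -48, -162), (-82, -47, -162), (-74, -48, -161), (-66, -46, -159), (-58, -45, -160), (-50, -46, -157), (-42, -58, -159)]
x max,min per [(-170, -64, -152), (-162, -36, -153), (-154, -37, -121), (-146, -38, -116), (-138, -39, -154), (-130, -36, -79), (-122, -38, -68), (-114, -39, -58), (-106, -40, -49)]
y max,min per [(-122, -141, -164), (-114, -139, -164), (-106, -138, -166), (-98, -137, -164), (-90, -132, -163), (-82, -126, -162), (-74, -120, -162), (-66, -115, -162), (-58, -110, -161), (-50, -47, -159), (-42, -77, -159)]
```

View pics/p2.png

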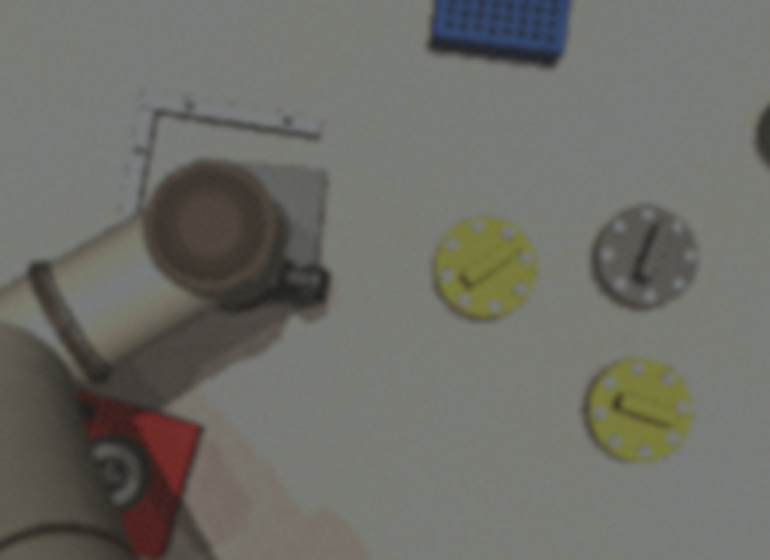

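```bash
python3 -c "
from h import *
now()
im,W=cloud('side')
cv2.imwrite('pics/s2.png',cv2.resize(im[130:270,150:350,::-1],None,fx=4,fy=4,interpolation=cv2.INTER_CUBIC))
"
```

```text
t 3.53 pos [502.8 101.1   2.8] yaw -10.29 dock [-143.2 -105.6] F [-0.  -0.3  0. ] w 85.3 g 0.0 j [ 30.  25. -29.   0. -36.  50.]
```

View pics/s2.png

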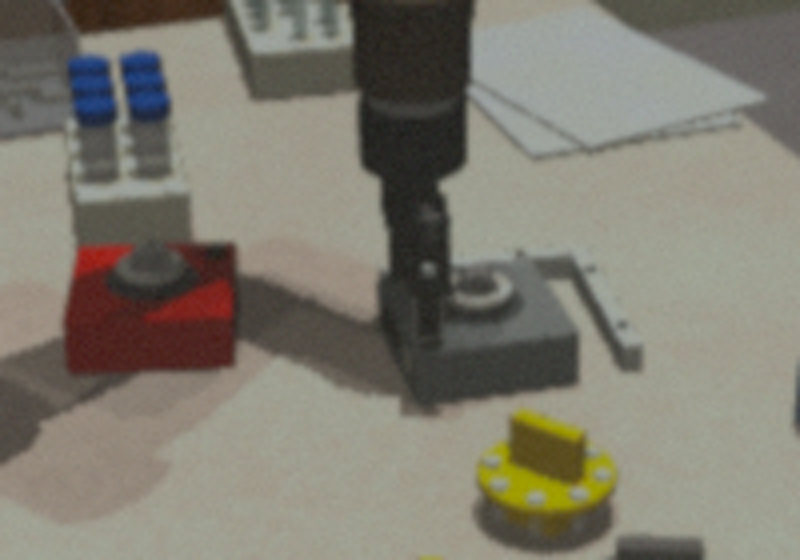

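```bash
python3 -c "
from h import *
im,W=cloud('side')
for v in range(170,232,3): print(v,[tuple(W[v,u].round().astype(int)) if W[v,u,0]==W[v,u,0] else 0 for u in (246,250,254,257,260,264)])
"
```

```text
170 [(np.int64(475), np.int64(78), np.int64(176)), (np.int64(484), np.int64(71), np.int64(178)), (np.int64(493), np.int64(64), np.int64(179)), (np.int64(502), np.int64(66), np.int64(177)), (np.int64(507), np.int64(56), np.int64(181)), (np.int64(526), np.int64(74), np.int64(170))]
173 [(np.int64(474), np.int64(75), np.int64(169)), (np.int64(484), np.int64(70), np.int64(170)), (np.int64(492), np.int64(62), np.int64(172)), (np.int64(502), np.int64(64), np.int64(169)), (np.int64(509), np.int64(60), np.int64(170)), (np.int64(652), np.int64(394), np.int64(4))]
176 [(np.int64(488), np.int64(116), np.int64(140)), (np.int64(489), np.int64(85), np.int64(153)), (np.int64(492), np.int64(61), np.int64(164)), (np.int64(501), np.int64(63), np.int64(161)), (np.int64(632), np.int64(379), np.int64(2)), (np.int64(643), np.int64(371), np.int64(4))]
179 [(np.int64(488), np.int64(116), np.int64(131)), (np.int64(489), np.int64(86), np.int64(144)), (np.int64(492), np.int64(63), np.int64(154)), (np.int64(501), np.int64(63), np.int64(152)), (np.int64(517), np.int64(81), np.int64(142)), (np.int64(635), np.int6
[... 3987 characters left out ...]
t64(36), np.int64(31)), (np.int64(491), np.int64(38), np.int64(27)), (np.int64(500), np.int64(39), np.int64(25)), (np.int64(514), np.int64(44), np.int64(19))]
227 [(np.int64(472), np.int64(76), np.int64(1)), (np.int64(480), np.int64(66), np.int64(4)), (np.int64(486), np.int64(48), np.int64(13)), (np.int64(491), np.int64(39), np.int64(17)), (np.int64(501), np.int64(41), np.int64(13)), (np.int64(513), np.int64(42), np.int64(10))]
230 [(np.int64(466), np.int64(61), np.int64(1)), (np.int64(475), np.int64(52), np.int64(3)), (np.int64(483), np.int64(41), np.int64(8)), (np.int64(491), np.int64(38), np.int64(8)), (np.int64(501), np.int64(41), np.int64(4)), (np.int64(513), np.int64(42), np.int64(0))]
```

The finger reads as overlapping the drive's edge without any force: it is at (497,50), while the drive's face is at about x 486. I'll test a bit farther and see whether anything responds.

>>> send_rows:
  targets:
    - {"gripper":-1,"x":0.3,"y":0,"z":0,"ax":0,"ay":0,"az":0}
    - {"gripper":-1,"x":0.3,"y":0,"z":0,"ax":0,"ay":0,"az":0}
    - {"gripper":-1,"x":0.3,"y":0,"z":0,"ax":0,"ay":0,"az":0}

```text
clock: 3.88
position: [511.1, 99.5, 2.7]
ee_rot: [0.996, -0.089, 0.0, 0.0]
contact_force: [-0.4, -1.0, -0.1]
gripper_width: 85.6
grasp_force: 0.0
```

```bash
python3 -c "
from h import *
now();far()
im,W=cloud('side')
m=region(W,400,600,20,200,15,38); p=W[m]; q=(p[:,:2]-OD)@RD
for s in range(-170,-40,12):
  e=q[(q[:,1]>s)&(q[:,1]<s+12)&(q[:,0]<-120)]
  if len(e)>4: print(s,len(e),np.percentile(e[:,0],[5,25,50]).round(1))
"
```

```text
t 3.88 pos [511.1  99.5   2.7] yaw -10.26 dock [-134.8 -105.7] F [-0.4 -1.  -0.1] w 85.6 g 0.0 j [ 29.  26. -28.   0. -37.  51.]
x max,min per [(-170, -64, -152), (-162, -37, -154), (-154, -37, -152), (-146, -38, -152), (-138, -39, -155), (-130, -36, -156), (-122, -38, -157)]
y max,min per [(-162, -119, -155), (-154, -126, -167), (-146, -135, -166), (-114, -142, -163), (-106, -141, -166), (-98, -139, -164), (-90, -136, -163), (-82, -134, -162), (-74, -129, -163), (-66, -123, -162), (-58, -117, -161), (-50, -112, -159), (-42, -107, -158)]
-170 76 [-153.2 -144.  -137.3]
-158 8 [-154.7 -154.2 -153.9]
-146 6 [-156.2 -156.  -155.8]
-134 7 [-156.1 -155.8 -155.5]
-122 7 [-157.  -156.8 -156.6]
-110 7 [-159.3 -158.4 -158.3]
-98 6 [-158.6 -158.4 -158.3]
-86 7 [-159.8 -159.6 -159.4]
-74 5 [-161.1 -160.9 -160.2]
-62 7 [-161.1 -160.9 -160.8]
```

>>> send_rows:
  targets:
    - {"gripper":-1,"x":-2.5,"y":0,"z":0,"ax":0,"ay":0,"az":0}
    - {"gripper":-1,"x":-3.0,"y":0,"z":0,"ax":0,"ay":0,"az":0}
    - {"gripper":-1,"x":-0.5,"y":0,"z":0,"ax":0,"ay":0,"az":0}

```text
clock: 4.23
position: [447.1, 108.9, 2.1]
ee_rot: [0.996, -0.09, -0.002, 0.001]
contact_force: [-0.5, -0.4, -0.6]
gripper_width: 85.3
grasp_force: 0.0
```

```bash
python3 -c "
from h import *
now()
im,W=cloud('side')
cv2.imwrite('pics/s3.png',cv2.resize(im[150:250,190:330,::-1],None,fx=5.5,fy=5.5,interpolation=cv2.INTER_CUBIC))
m=region(W,415,475,40,80,6,120); 
p=W[m]; 
for z in range(8,120,8):
  e=p[(p[:,2]>z)&(p[:,2]<z+8)]; print(z,len(e),e.mean(0).round() if len(e) else '')
"
```

```text
t 4.23 pos [447.1 108.9   2.1] yaw -10.3 dock [-199.4 -107.9] F [-0.5 -0.4 -0.6] w 85.3 g 0.0 j [ 34.  21. -36.  -0. -33.  46.]
8 0 
16 0 
24 0 
32 0 
40 2 [436.  64.  47.]
48 14 [438.  59.  53.]
56 20 [439.  58.  60.]
64 20 [439.  56.  68.]
72 19 [438.  57.  76.]
80 11 [439.  54.  82.]
88 6 [427.  51.  95.]
96 14 [436.  53. 101.]
104 15 [433.  55. 107.]
112 13 [428.  62. 116.]
```

View pics/s3.png

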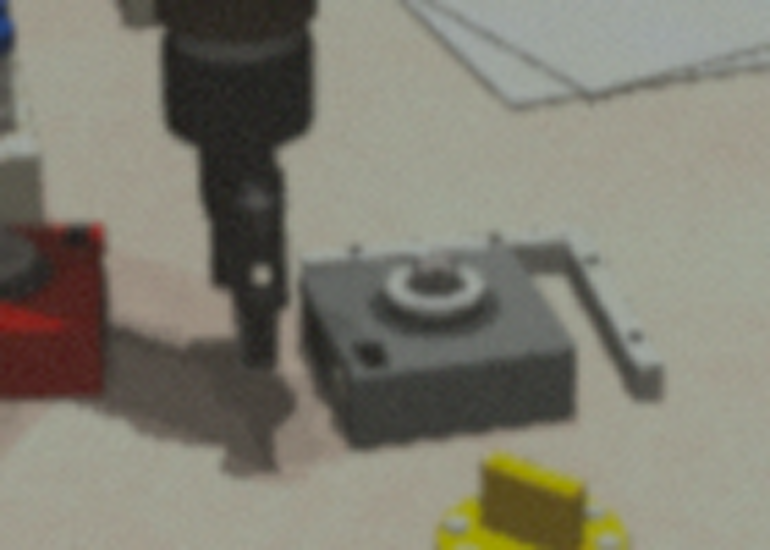

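Away from the drive it is clear: the finger tips, at crop (258,365), hang about 45 mm above the bench while the TCP reads z=2. In practice the open tips are at z_TCP+45, so the finger was passing over the drive. I'll go 28 mm lower, watching the force.

>>> send_rows:
  targets:
    - {"gripper":-1,"x":0,"y":0,"z":0.7,"ax":0,"ay":0,"az":0}
    - {"gripper":-1,"x":0,"y":0,"z":0.7,"ax":0,"ay":0,"az":0}
    - {"gripper":-1,"x":0,"y":0,"z":0.7,"ax":0,"ay":0,"az":0}
    - {"gripper":-1,"x":0,"y":0,"z":0.5,"ax":0,"ay":0,"az":0}

```text
clock: 4.62
position: [452.2, 110.0, -24.6]
ee_rot: [0.996, -0.09, -0.0, 0.0]
contact_force: [0.2, 0.2, -0.6]
gripper_width: 85.2
grasp_force: 0.0
```

```bash
python3 -c "
from h import *
now()
im,W=cloud('side')
m=region(W,415,475,40,80,6,120); 
p=W[m]; 
for z in range(8,60,8):
  e=p[(p[:,2]>z)&(p[:,2]<z+8)]; print(z,len(e),e.mean(0).round() if len(e) else '')
"
```

```text
t 4.62 pos [452.2 110.  -24.6] yaw -10.31 dock [-194.6 -105.9] F [ 0.2  0.2 -0.6] w 85.2 g 0.0 j [ 34.  25. -37.   0. -29.  46.]
8 0 
16 6 [444.  63.  22.]
24 13 [444.  60.  28.]
32 22 [443.  58.  36.]
40 17 [444.  58.  44.]
48 24 [442.  57.  52.]
56 7 [443.  55.  58.]
```

Confirmed: the tips are now at about 20 mm, so true z ≈ reading + 31. Pushing for real.

>>> send_rows:
  targets:
    - {"gripper":-1,"x":0.8,"y":0,"z":0,"ax":0,"ay":0,"az":0}
    - {"gripper":-1,"x":0.8,"y":0,"z":0,"ax":0,"ay":0,"az":0}
    - {"gripper":-1,"x":0.8,"y":0,"z":0,"ax":0,"ay":0,"az":0}
    - {"gripper":-1,"x":0.6,"y":0,"z":0,"ax":0,"ay":0,"az":0}
    - {"gripper":-1,"x":0.6,"y":0,"z":0,"ax":0,"ay":0,"az":0}

```text
clock: 5.08
position: [486.8, 103.7, -23.2]
ee_rot: [0.996, -0.089, -0.001, 0.0]
contact_force: [-7.6, 4.3, 3.4]
gripper_width: 85.3
grasp_force: 5.1
```

>>> send_rows:
  targets:
    - {"gripper":-1,"x":0.5,"y":0,"z":0,"ax":0,"ay":0,"az":0}
    - {"gripper":-1,"x":0.5,"y":0,"z":0,"ax":0,"ay":0,"az":0}
    - {"gripper":-1,"x":0.5,"y":0,"z":0,"ax":0,"ay":0,"az":0}
    - {"gripper":-1,"x":0.5,"y":0,"z":0,"ax":0,"ay":0,"az":0}

```text
clock: 5.42
position: [502.8, 98.5, -23.4]
ee_rot: [0.996, -0.09, -0.004, 0.002]
contact_force: [-11.4, 3.5, 9.1]
gripper_width: 85.4
grasp_force: 6.2
```

```bash
python3 -c "
from h import *
now();far()"
```

```text
t 5.42 pos [502.8  98.5 -23.4] yaw -10.38 dock [-142.7 -108.1] F [-11.4   3.5   9.1] w 85.4 g 6.2 j [ 29.  28. -30.  -0. -33.  51.]
x max,min per [(-170, -15, -119), (-162, -13, -121), (-154, -16, -119), (-146, -13, -115), (-138, -13, -85), (-130, -14, -71), (-122, -12, -58), (-114, -12, -49), (-106, -12, -44), (-98, -12, -45), (-90, -12, -42), (-82, -13, -42), (-74, -13, -39), (-66, -12, -41), (-58, -13, -44)]
y max,min per [(-122, -143, -171), (-114, -142, -170), (-106, -142, -172), (-98, -139, -170), (-90, -135, -171), (-82, -137, -171), (-74, -125, -170), (-66, -121, -170), (-58, -113, -170), (-50, -53, -169), (-42, -58, -171), (-34, -56, -169), (-26, -55, -171), (-18, -56, -169)]
```

>>> send_rows:
  targets:
    - {"gripper":-1,"x":0.4,"y":0,"z":0,"ax":0,"ay":0,"az":0}
    - {"gripper":-1,"x":0.4,"y":0,"z":0,"ax":0,"ay":0,"az":0}
    - {"gripper":-1,"x":0.2,"y":0,"z":0,"ax":0,"ay":0,"az":0}

```text
clock: 5.72
position: [512.9, 96.6, -23.5]
ee_rot: [0.996, -0.091, -0.004, 0.002]
contact_force: [-12.6, 2.2, 9.7]
gripper_width: 85.5
grasp_force: 6.5
```

>>> send_rows:
  targets:
    - {"gripper":-1,"x":0.15,"y":0,"z":0,"ax":0,"ay":0,"az":0}
    - {"gripper":-1,"x":0.1,"y":0,"z":0,"ax":0,"ay":0,"az":0}

```text
clock: 5.88
position: [514.0, 96.2, -23.5]
ee_rot: [0.996, -0.091, -0.005, 0.002]
contact_force: [-17.7, 6.3, 13.8]
gripper_width: 85.3
grasp_force: 9.4
```

```bash
python3 -c "
from h import *
now();far()"
```

```text
t 5.88 pos [514.   96.2 -23.5] yaw -10.41 dock [-131.3 -108.4] F [-17.7   6.3  13.8] w 85.3 g 9.4 j [ 28.  29. -28.  -0. -34.  51.]
x max,min per [(-170, -4, -105), (-162, -3, -111), (-154, -2, -107), (-146, -5, -102), (-138, 0, -74), (-130, -2, -57), (-122, 0, -38), (-114, -1, -30), (-106, -1, -31), (-98, 0, -29), (-90, -1, -26), (-82, -2, -25), (-74, -1, -24), (-66, -3, -25), (-58, 0, -26)]
y max,min per [(-114, -146, -163), (-106, -144, -170), (-98, -142, -170), (-90, -143, -171), (-82, -138, -171), (-74, -136, -171), (-66, -134, -170), (-58, -127, -171), (-50, -121, -170), (-42, -129, -171), (-34, -89, -171), (-26, -56, -169), (-18, -55, -170), (-10, -56, -172), (-2, -56, -169)]
```

The drive is against the first bar. Now backing off, lifting, and turning 90° for the y push.

>>> send_rows:
  targets:
    - {"gripper":-1,"x":-1.5,"y":0,"z":0,"ax":0,"ay":0,"az":0}
    - {"gripper":-1,"x":-2.5,"y":0,"z":0,"ax":0,"ay":0,"az":0}
    - {"gripper":-1,"x":0,"y":0,"z":-3.5,"ax":0,"ay":0,"az":0}
    - {"gripper":-1,"x":0,"y":0,"z":-3.5,"ax":0,"ay":0,"az":0}
    - {"gripper":-1,"x":0,"y":0,"z":-3.5,"ax":0,"ay":0,"az":6.9}

```text
clock: 6.35
position: [480.1, 104.8, 83.2]
ee_rot: [0.989, -0.15, -0.0, 0.0]
contact_force: [2.1, 0.2, -0.3]
gripper_width: 85.8
grasp_force: 0.0
```

>>> send_rows:
  targets:
    - {"gripper":-1,"x":0,"y":0,"z":-1.5,"ax":0,"ay":0,"az":6.9}
    - {"gripper":-1,"x":0,"y":0,"z":0,"ax":0,"ay":0,"az":6.9}
    - {"gripper":-1,"x":0,"y":0,"z":0,"ax":0,"ay":0,"az":6.9}
    - {"gripper":-1,"x":0,"y":0,"z":0,"ax":0,"ay":0,"az":6.9}
    - {"gripper":-1,"x":0,"y":0,"z":0,"ax":0,"ay":0,"az":6.9}

```text
clock: 6.77
position: [480.9, 105.0, 97.6]
ee_rot: [0.899, -0.439, 0.001, -0.001]
contact_force: [-1.3, -0.0, -0.1]
gripper_width: 85.4
grasp_force: 0.0
```

>>> send_rows:
  targets:
    - {"gripper":-1,"x":0,"y":0,"z":0,"ax":0,"ay":0,"az":6.9}
    - {"gripper":-1,"x":0,"y":0,"z":0,"ax":0,"ay":0,"az":6.9}
    - {"gripper":-1,"x":0,"y":0,"z":0,"ax":0,"ay":0,"az":6.9}
    - {"gripper":-1,"x":0,"y":0,"z":0,"ax":0,"ay":0,"az":6.9}
    - {"gripper":-1,"x":0,"y":0,"z":0,"ax":0,"ay":0,"az":6.9}

```text
clock: 7.18
position: [480.9, 105.0, 97.3]
ee_rot: [0.728, -0.685, 0.0, -0.001]
contact_force: [-0.3, 0.8, 0.6]
gripper_width: 85.2
grasp_force: 0.0
```

>>> send_rows:
  targets:
    - {"gripper":-1,"x":0,"y":0,"z":0,"ax":0,"ay":0,"az":6.9}
    - {"gripper":-1,"x":0,"y":0,"z":0,"ax":0,"ay":0,"az":6.9}
    - {"gripper":-1,"x":0,"y":0,"z":0,"ax":0,"ay":0,"az":0}

```text
clock: 7.43
position: [480.8, 105.0, 97.2]
ee_rot: [-0.642, 0.767, -0.0, 0.001]
contact_force: [-0.3, 0.3, -0.7]
gripper_width: 85.7
grasp_force: 0.0
```

```bash
python3 -c "
from h import *
now([566.8,-11.6,-24],-100.33);drive(box=(500,680,0,200))"
```

```text
t 7.43 pos [480.8 105.   97.2] yaw 259.88 dock [-165.5 -105.7] F [-0.3  0.3 -0.7] w 85.7 g 0.0 j [ 31.  15. -26.   0. -48. -41.]
tool shift cm [  9.97 -10.51  12.12]
az 360.21
drive (853, array([584.2,  79.2]), array([119.8, 120.4]), 79.52) dock [ -59.2 -112.5] yaw rel -0.15
```

>>> send_rows:
  targets:
    - {"gripper":-1,"x":2.5,"y":-2.63,"z":0,"ax":0,"ay":0,"az":0}
    - {"gripper":-1,"x":2.5,"y":-2.63,"z":0,"ax":0,"ay":0,"az":0}
    - {"gripper":-1,"x":2.5,"y":-2.63,"z":0,"ax":0,"ay":0,"az":0}
    - {"gripper":-1,"x":2.5,"y":-2.63,"z":0,"ax":0,"ay":0,"az":0}
    - {"gripper":-1,"x":0,"y":0,"z":3.0,"ax":0,"ay":0,"az":0}

```text
clock: 7.9
position: [575.1, -15.1, 72.0]
ee_rot: [-0.643, 0.766, -0.005, 0.006]
contact_force: [1.6, 1.6, 0.4]
gripper_width: 85.8
grasp_force: 0.0
```

>>> send_rows:
  targets:
    - {"gripper":-1,"x":0,"y":0,"z":3.0,"ax":0,"ay":0,"az":0}
    - {"gripper":-1,"x":0,"y":0,"z":3.0,"ax":0,"ay":0,"az":0}
    - {"gripper":-1,"x":0,"y":0,"z":3.0,"ax":0,"ay":0,"az":0}
    - {"gripper":-1,"x":0,"y":0,"z":0,"ax":0,"ay":0,"az":0}

```text
clock: 8.23
position: [561.8, -13.0, -28.8]
ee_rot: [-0.643, 0.766, 0.003, -0.005]
contact_force: [0.4, -0.9, -1.0]
gripper_width: 85.4
grasp_force: 0.0
```

```bash
python3 -c "
from h import *
now()
im,W=cloud('side')
q=(W[...,:2]-OD)@RD
m=(q[...,1]<-185)&(q[...,1]>-235)&(q[...,0]>-130)&(q[...,0]<15)&(W[...,2]>8)
print(np.histogram(W[m][:,2],bins=range(8,80,8)))
"
```

```text
t 8.23 pos [561.8 -13.  -28.8] yaw 260.06 dock [ -64.7 -207.2] F [ 0.4 -0.9 -1. ] w 85.4 g 0.0 j [ 15.  32. -23.  -0. -36. -25.]
(array([ 0, 14, 31, 37, 33, 38, 27, 84]), array([ 8, 16, 24, 32, 40, 48, 56, 64, 72]))
```

>>> send_rows:
  targets:
    - {"gripper":-1,"x":-0.8,"y":0,"z":0,"ax":0,"ay":0,"az":0}
    - {"gripper":-1,"x":-0.8,"y":0,"z":0,"ax":0,"ay":0,"az":0}
    - {"gripper":-1,"x":-0.6,"y":0,"z":0,"ax":0,"ay":0,"az":0}
    - {"gripper":-1,"x":-0.6,"y":0,"z":0,"ax":0,"ay":0,"az":0}
    - {"gripper":-1,"x":-0.6,"y":0,"z":0,"ax":0,"ay":0,"az":0}

```text
clock: 8.7
position: [572.6, 21.4, -21.0]
ee_rot: [-0.644, 0.765, -0.001, 0.0]
contact_force: [-1.7, -9.3, 4.8]
gripper_width: 85.3
grasp_force: 4.7
```

>>> send_rows:
  targets:
    - {"gripper":-1,"x":-0.6,"y":0,"z":0,"ax":0,"ay":0,"az":0}
    - {"gripper":-1,"x":-0.6,"y":0,"z":0,"ax":0,"ay":0,"az":0}
    - {"gripper":-1,"x":-0.6,"y":0,"z":0,"ax":0,"ay":0,"az":0}
    - {"gripper":-1,"x":-0.6,"y":0,"z":0,"ax":0,"ay":0,"az":0}
    - {"gripper":-1,"x":-0.6,"y":0,"z":0,"ax":0,"ay":0,"az":0}

```text
clock: 9.12
position: [576.8, 50.1, -21.1]
ee_rot: [-0.643, 0.766, -0.001, -0.001]
contact_force: [-1.7, -9.3, 5.1]
gripper_width: 85.4
grasp_force: 4.9
```

```bash
python3 -c "
from h import *
now();drive(box=(500,680,0,200));far()"
```

```text
t 9.12 pos [576.8  50.1 -21.1] yaw 260.08 dock [ -61.3 -142.5] F [-1.7 -9.3  5.1] w 85.4 g 4.9 j [ 21.  32. -20.   0. -38. -31.]
drive (246, array([548.2, 112.8]), array([80. , 44.3]), 83.97) dock [-100.6  -85.9] yaw rel 4.3
x max,min per [(-130, -88, -121), (-122, -81, -120), (-114, -78, -121), (-106, -82, -120), (-98, -88, -121), (-90, -92, -120), (-82, -96, -120), (-74, -102, -121), (-66, -107, -120), (-58, -111, -121)]
y max,min per [(-122, -45, -125), (-114, -55, -124), (-106, -69, -128), (-98, -81, -121), (-90, -96, -121), (-82, -101, -121)]
```

>>> send_rows:
  targets:
    - {"gripper":-1,"x":-0.4,"y":0,"z":0,"ax":0,"ay":0,"az":0}
    - {"gripper":-1,"x":-0.3,"y":0,"z":0,"ax":0,"ay":0,"az":0}
    - {"gripper":-1,"x":-0.2,"y":0,"z":0,"ax":0,"ay":0,"az":0}
    - {"gripper":-1,"x":-0.15,"y":0,"z":0,"ax":0,"ay":0,"az":0}

```text
clock: 9.55
position: [578.5, 60.4, -21.2]
ee_rot: [-0.643, 0.766, -0.001, -0.001]
contact_force: [-0.4, -10.0, 4.5]
gripper_width: 85.1
grasp_force: 4.8
```

>>> send_rows:
  targets:
    - {"gripper":-1,"x":-0.1,"y":0,"z":0,"ax":0,"ay":0,"az":0}
    - {"gripper":-1,"x":-0.1,"y":0,"z":0,"ax":0,"ay":0,"az":0}

```text
clock: 9.72
position: [578.8, 62.2, -21.2]
ee_rot: [-0.643, 0.766, -0.001, -0.001]
contact_force: [-1.4, -8.9, 5.0]
gripper_width: 85.3
grasp_force: 4.8
```

>>> send_rows:
  targets:
    - {"gripper":-1,"x":-0.1,"y":0,"z":0,"ax":0,"ay":0,"az":0}
    - {"gripper":-1,"x":-0.1,"y":0,"z":0,"ax":0,"ay":0,"az":0}

```text
clock: 9.88
position: [579.1, 64.2, -21.2]
ee_rot: [-0.643, 0.766, -0.001, -0.001]
contact_force: [-2.2, -9.1, 5.1]
gripper_width: 85.3
grasp_force: 4.7
```

```bash
python3 -c "
from h import *
now();far()"
```

```text
t 9.88 pos [579.1  64.2 -21.2] yaw 260.07 dock [ -61.5 -128.2] F [-2.2 -9.1  5.1] w 85.3 g 4.7 j [ 22.  32. -20.   0. -38. -32.]
x max,min per [(-114, -83, -120), (-106, -81, -120), (-98, -78, -120), (-90, -83, -121), (-82, -89, -120), (-74, -93, -122), (-66, -97, -122), (-58, -102, -121), (-50, -107, -122)]
y max,min per [(-122, -32, -108), (-114, -43, -108), (-106, -55, -113), (-98, -64, -109), (-90, -78, -107)]
```

>>> send_rows:
  targets:
    - {"gripper":-1,"x":-0.1,"y":0,"z":0,"ax":0,"ay":0,"az":0}
    - {"gripper":-1,"x":-0.1,"y":0,"z":0,"ax":0,"ay":0,"az":0}

```text
clock: 10.1
position: [578.8, 64.7, -21.2]
ee_rot: [-0.643, 0.766, -0.001, -0.002]
contact_force: [-2.0, -17.1, 6.4]
gripper_width: 85.6
grasp_force: 9.0
```

>>> send_rows:
  targets:
    - {"gripper":-1,"x":-0.1,"y":0,"z":0,"ax":0,"ay":0,"az":0}
    - {"gripper":-1,"x":-0.1,"y":0,"z":0,"ax":0,"ay":0,"az":0}

```text
clock: 10.27
position: [578.6, 64.7, -21.2]
ee_rot: [-0.642, 0.766, -0.001, -0.003]
contact_force: [-1.0, -25.9, 6.4]
gripper_width: 85.5
grasp_force: 12.6
```

```bash
python3 -c "
from h import *
now()
im,W=cloud('top'); q=(W[...,:2]-OD)@RD
m=(W[...,2]>40)&(W[...,2]<50)&(q[...,0]>-125)&(q[...,0]<-80)&(q[...,1]>-60)
for s in range(-120,-80,8):
  e=q[m&(q[...,0]>s)&(q[...,0]<s+8)]; print(s,len(e),np.percentile(e[:,1],[2,98]) if len(e) else '')"
```

```text
t 10.27 pos [578.6  64.7 -21.2] yaw 259.96 dock [ -62.1 -127.8] F [ -1.  -25.9   6.4] w 85.5 g 12.6 j [ 22.  32. -20.   0. -38. -33.]
-120 54 [-58.5940494  567.62599301]
-112 75 [-57.66559845 618.3711466 ]
-104 3 [-59.57419323 -54.10156448]
-96 0 
-88 0
```

Force is rising to 26 N against the second bar, so the drive is seated. Backing off and moving towards the rotor.

>>> send_rows:
  targets:
    - {"gripper":-1,"x":0.6,"y":0,"z":0,"ax":0,"ay":0,"az":0}
    - {"gripper":-1,"x":3.0,"y":0,"z":0,"ax":0,"ay":0,"az":0}
    - {"gripper":-1,"x":3.5,"y":0,"z":-1.5,"ax":0,"ay":0,"az":0}
    - {"gripper":-1,"x":2,"y":0,"z":-3.5,"ax":0,"ay":0,"az":-6.86}
    - {"gripper":-1,"x":0,"y":0,"z":-3.5,"ax":0,"ay":0,"az":-6.86}

```text
clock: 10.73
position: [562.6, -22.5, 62.6]
ee_rot: [0.731, -0.683, -0.001, 0.001]
contact_force: [1.4, 0.4, -0.4]
gripper_width: 85.4
grasp_force: 0.0
```

>>> send_rows:
  targets:
    - {"gripper":-1,"x":0,"y":0,"z":-3.5,"ax":0,"ay":0,"az":-6.86}
    - {"gripper":-1,"x":0,"y":0,"z":-2,"ax":0,"ay":0,"az":-6.86}
    - {"gripper":-1,"x":0,"y":0,"z":0,"ax":0,"ay":0,"az":-6.86}
    - {"gripper":-1,"x":0,"y":0,"z":0,"ax":0,"ay":0,"az":-6.86}
    - {"gripper":-1,"x":0,"y":0,"z":0,"ax":0,"ay":0,"az":-6.86}

```text
clock: 11.15
position: [565.5, -18.9, 119.2]
ee_rot: [0.901, -0.435, 0.002, -0.002]
contact_force: [-0.5, 0.2, -0.2]
gripper_width: 85.4
grasp_force: 0.0
```

>>> send_rows:
  targets:
    - {"gripper":-1,"x":0,"y":0,"z":0,"ax":0,"ay":0,"az":-6.86}
    - {"gripper":-1,"x":0,"y":0,"z":0,"ax":0,"ay":0,"az":-6.86}
    - {"gripper":-1,"x":0,"y":0,"z":0,"ax":0,"ay":0,"az":-6.86}
    - {"gripper":-1,"x":0,"y":0,"z":0,"ax":0,"ay":0,"az":-6.86}
    - {"gripper":-1,"x":0,"y":0,"z":0,"ax":0,"ay":0,"az":0}

```text
clock: 11.57
position: [565.2, -19.0, 118.2]
ee_rot: [0.978, -0.211, 0.001, -0.001]
contact_force: [-0.4, 0.7, 1.1]
gripper_width: 85.3
grasp_force: 0.0
```

```bash
python3 -c "
from h import *
now([519.5,-254.3,100],-24.6);drive(box=(500,690,0,220));far()"
```

```text
t 11.57 pos [565.2 -19.  118.2] yaw -24.32 dock [ -60.3 -212.6] F [-0.4  0.7  1.1] w 85.3 g 0.0 j [ 14.  20. -15.  -0. -55.  51.]
tool shift cm [ 5.52 23.32  1.82]
az 0.28
drive (128, array([543.6,  98.9]), array([37.1, 40.2]), 89.34) dock [-102.7 -100.4] yaw rel 9.67
x max,min per [(-122, -79, -120), (-114, -81, -121), (-106, -90, -122), (-98, -96, -121), (-90, -97, -118)]
y max,min per [(-122, -88, -118), (-114, -83, -118), (-106, -81, -117), (-98, -86, -118), (-90, -105, -117)]
```

>>> send_rows:
  targets:
    - {"gripper":-1,"x":0.92,"y":3.89,"z":0,"ax":0,"ay":0,"az":0.2}
    - {"gripper":-1,"x":0.92,"y":3.89,"z":0,"ax":0,"ay":0,"az":0}
    - {"gripper":-1,"x":0.92,"y":3.89,"z":0,"ax":0,"ay":0,"az":0}
    - {"gripper":-1,"x":0.92,"y":3.89,"z":0,"ax":0,"ay":0,"az":0}
    - {"gripper":-1,"x":0.92,"y":3.89,"z":0,"ax":0,"ay":0,"az":0}

```text
clock: 12.08
position: [525.1, -217.2, 117.4]
ee_rot: [0.977, -0.215, 0.001, -0.0]
contact_force: [0.3, -0.7, 0.5]
gripper_width: 85.3
grasp_force: 0.0
```

>>> send_rows:
  targets:
    - {"gripper":-1,"x":0.92,"y":3.89,"z":0,"ax":0,"ay":0,"az":0}
    - {"gripper":-1,"x":0,"y":0,"z":0,"ax":0,"ay":0,"az":0}
    - {"gripper":-1,"x":0,"y":0,"z":0,"ax":0,"ay":0,"az":0}

```text
clock: 12.33
position: [516.8, -256.9, 116.9]
ee_rot: [0.976, -0.217, 0.0, -0.0]
contact_force: [0.6, 0.1, 0.2]
gripper_width: 85.2
grasp_force: 0.0
```

```bash
cat > sp.py <<'E'
from h import *
def spin(W,c,im):
    m=region(W,c[0]-16,c[0]+16,c[1]-16,c[1]+16,67,80); p=W[m][:,:2]; print('centroid',p.mean(0).round(1),len(p))
    # template over angle and centre on a 1mm grid of height
    from scipy.interpolate import griddata
    k=region(W,c[0]-30,c[0]+30,c[1]-30,c[1]+30,30,95); Q=W[k]
    g=im[k].mean(1)
    res=[]
    for dx in np.arange(-4,4.1,1):
     for dy in np.arange(-4,4.1,1):
      r=Q[:,:2]-c-[dx,dy]; R=np.hypot(*r.T); s=R<15
      for a in np.arange(0,90,3):
        t=np.radians(a); u=np.abs(r@[np.cos(t),np.sin(t)]); v=np.abs(r@[-np.sin(t),np.cos(t)])
        ins=((u<13)&(v<4))|((v<13)&(u<4)); 
        if (ins&s).sum()<20: continue
        z=Q[:,2]; res.append((z[ins&s].mean()-z[~ins&s].mean(),g[ins&s].mean()-g[~ins&s].mean(),dx,dy,a))
    res=np.array(res)
    for k in(0,1):
        o=res[np.argsort(-res[:,k])][:25]; ph=np.angle(np.exp(4j*np.radians(o[:,4])).mean())/4
        print(('depth','gray')[k],o[0].round(1),'avg off',o[:,2:4].mean(0).round(2),'ang',np.degrees(ph).round(1))
if __name__=='__main__':
    now([519.5,-254.3,30],-24.6)
    im,W=cloud('top'); np.savez('last',im=im,W=W)
    m=region(W,500,690,0,220,40,50); m=cv2.morphologyEx(m.astype('uint8'),cv2.MORPH_OPEN,np.ones((3,3)))>0
    r=rect(W,m); print('drive',r,'dock',(RD.T@(r[1]-OD)).round(1),'rel',round((r[3]+10.33+45)%90-45,2))
    far(W)
    spin(W,np.array(r[1],float),im)
    c=np.load('c_top.npz'); print('initial'); spin(c['W'],np.array([547.5,93.]),c['im'])
    cv2.imwrite('pics/p4.png',cv2.resize(im[150:310,180:400,::-1],None,fx=3.5,fy=3.5,interpolation=cv2.INTER_CUBIC))
    im,W=cloud('side'); q=W[...,:2]-[519.5,-254.3]
    m=(np.hypot(q[...,0],q[...,1])<95)&(W[...,2]>90)&(W[...,2]<260); print('side low z over rotor',np.histogram(W[m][:,2],bins=range(90,200,10)))
E
python3 sp.py
```

```text
t 12.33 pos [ 516.8 -256.9  116.9] yaw -25.05 dock [ -65.2 -455.3] F [0.6 0.1 0.2] w 85.2 g 0.0 j [-10.  22. -13.  -0. -55.  75.]
tool shift cm [ 0.13 -0.35  8.69]
az -0.45
drive (1150, array([591. , 132.4]), array([119.7, 120.5]), 79.81) dock [-62. -59.] rel 0.14
x max,min per [(-122, -6, -117), (-114, -7, -119), (-106, -6, -117), (-98, -4, -121), (-90, -8, -119), (-82, -4, -120), (-74, -6, -121), (-66, -4, -120), (-58, -5, -121), (-50, -5, -121), (-42, -4, -119), (-34, -5, -119), (-26, -5, -120), (-18, -4, -121), (-10, -7, -119), (-2, -8, -118)]
y max,min per [(-122, -1, -115), (-114, -2, -117), (-106, -1, -116), (-98, -2, -117), (-90, -2, -116), (-82, -1, -117), (-74, -1, -117), (-66, 0, -117), (-58, -1, -117), (-50, -2, -116), (-42, -1, -117), (-34, -3, -113), (-26, -2, -118), (-18, -3, -116), (-10, -2, -115)]
centroid [590.2 132.9] 39
depth [20.5 13.7  1.   1.  18. ] avg off [0.76 0.72] ang 20.2
gray [16.8 15.1  1.   1.  27. ] avg off [1.   1.96] ang 24.2
initial
centroid [547.   93.2] 41
depth [21.3  8.6  0.   0.  27. ] avg off [1.28 0.44] ang 26.9
gray [16.2 14.1  1.   2.  36. ] avg off [1.2  1.28] ang 27.9
side low z over rotor (array([ 0,  0,  0,  0,  0,  0,  0, 31, 44, 49]), array([ 90, 100, 110, 120, 130, 140, 150, 160, 170, 180, 190]))
```

View pics/p4.png

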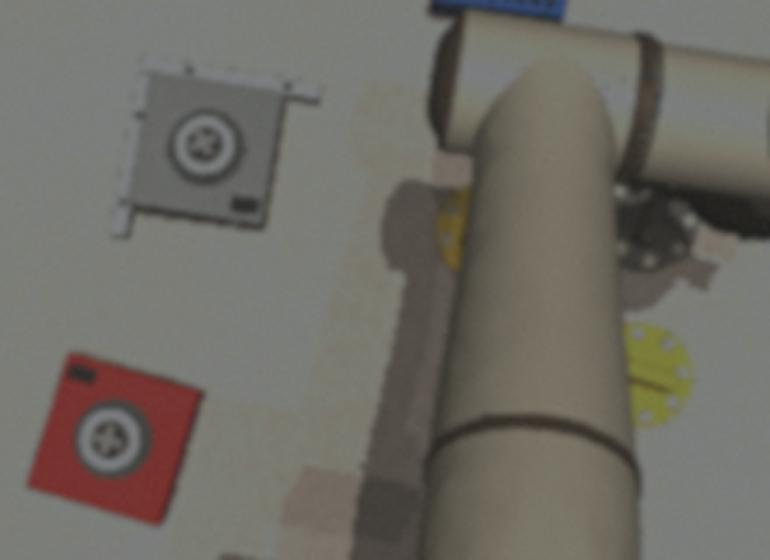

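Drive is square, with its centre at about dock (-62, -59). It slipped about 3 mm off the x bar during the y push. That is inside tolerance but marginal, so I'll nudge it in x again before grasping.

>>> send_rows:
  targets:
    - {"gripper":-1,"x":0,"y":0,"z":0,"ax":0,"ay":0,"az":-4.9}
    - {"gripper":-1,"x":0,"y":0,"z":0,"ax":0,"ay":0,"az":-4.9}
    - {"gripper":-1,"x":0,"y":0,"z":0,"ax":0,"ay":0,"az":-4.9}
    - {"gripper":-1,"x":-1.09,"y":-3.59,"z":0,"ax":0,"ay":0,"az":0}
    - {"gripper":-1,"x":-1.09,"y":-3.59,"z":0,"ax":0,"ay":0,"az":0}

```text
clock: 12.85
position: [508.7, -179.2, 116.6]
ee_rot: [0.996, -0.088, 0.0, -0.0]
contact_force: [0.7, 1.1, 0.2]
gripper_width: 84.9
grasp_force: 0.0
```

>>> send_rows:
  targets:
    - {"gripper":-1,"x":-1.09,"y":-3.59,"z":0,"ax":0,"ay":0,"az":0}
    - {"gripper":-1,"x":-1.09,"y":-3.59,"z":0,"ax":0,"ay":0,"az":0}
    - {"gripper":-1,"x":-1.09,"y":-3.59,"z":0,"ax":0,"ay":0,"az":0}
    - {"gripper":-1,"x":-1.09,"y":-3.59,"z":0,"ax":0,"ay":0,"az":0}
    - {"gripper":-1,"x":-1.09,"y":-3.59,"z":0,"ax":0,"ay":0,"az":0}

```text
clock: 13.27
position: [485.3, 9.0, 117.2]
ee_rot: [0.996, -0.086, 0.0, -0.0]
contact_force: [0.9, -0.3, 0.5]
gripper_width: 85.1
grasp_force: 0.0
```

>>> send_rows:
  targets:
    - {"gripper":-1,"x":-1.09,"y":-3.59,"z":0,"ax":0,"ay":0,"az":0}
    - {"gripper":-1,"x":-1.09,"y":-3.59,"z":0,"ax":0,"ay":0,"az":0}
    - {"gripper":-1,"x":-1.09,"y":-3.59,"z":0,"ax":0,"ay":0,"az":0}
    - {"gripper":-1,"x":-1.09,"y":-3.59,"z":0,"ax":0,"ay":0,"az":0}
    - {"gripper":-1,"x":0,"y":0,"z":0,"ax":0,"ay":0,"az":0}

```text
clock: 13.68
position: [467.7, 161.6, 117.5]
ee_rot: [0.997, -0.083, 0.001, -0.001]
contact_force: [0.8, -0.3, -1.0]
gripper_width: 85.5
grasp_force: 0.0
```

```bash
python3 -c "
from h import *
now([469.8,153.5,-24],-10.33)"
```

```text
t 13.68 pos [467.7 161.6 117.5] yaw -9.51 dock [-188.6  -52.4] F [ 0.8 -0.3 -1. ] w 85.5 g 0.0 j [ 38.  14. -24.   0. -51.  43.]
tool shift cm [ 0.34  0.76 14.15]
az 0.82
```

>>> send_rows:
  targets:
    - {"gripper":-1,"x":0,"y":0.8,"z":3.5,"ax":0,"ay":0,"az":0.8}
    - {"gripper":-1,"x":0,"y":0,"z":3.5,"ax":0,"ay":0,"az":0}
    - {"gripper":-1,"x":0,"y":0,"z":3.5,"ax":0,"ay":0,"az":0}
    - {"gripper":-1,"x":0,"y":0,"z":3.5,"ax":0,"ay":0,"az":0}
    - {"gripper":-1,"x":0,"y":0,"z":0,"ax":0,"ay":0,"az":0}

```text
clock: 14.1
position: [461.6, 145.1, -28.8]
ee_rot: [0.996, -0.094, -0.005, 0.004]
contact_force: [-0.8, -0.4, 0.7]
gripper_width: 85.8
grasp_force: 0.0
```

>>> send_rows:
  targets:
    - {"gripper":-1,"x":1.2,"y":0,"z":0,"ax":0,"ay":0,"az":0}
    - {"gripper":-1,"x":1.2,"y":0,"z":0,"ax":0,"ay":0,"az":0}
    - {"gripper":-1,"x":1.2,"y":0,"z":0,"ax":0,"ay":0,"az":0}
    - {"gripper":-1,"x":0.8,"y":0,"z":0,"ax":0,"ay":0,"az":0}
    - {"gripper":-1,"x":0.4,"y":0,"z":0,"ax":0,"ay":0,"az":0}

```text
clock: 14.52
position: [515.4, 138.9, -21.5]
ee_rot: [0.996, -0.094, 0.001, -0.001]
contact_force: [-0.7, 0.2, 0.4]
gripper_width: 85.4
grasp_force: 0.0
```

>>> send_rows:
  targets:
    - {"gripper":-1,"x":0.2,"y":0,"z":0,"ax":0,"ay":0,"az":0}
    - {"gripper":-1,"x":0.2,"y":0,"z":0,"ax":0,"ay":0,"az":0}

```text
clock: 14.68
position: [517.5, 137.2, -22.6]
ee_rot: [0.996, -0.094, 0.0, -0.0]
contact_force: [0.9, 0.7, 0.1]
gripper_width: 85.2
grasp_force: 0.0
```

```bash
python3 -c "
from h import *
now()"
```

```text
t 14.68 pos [517.5 137.2 -22.6] yaw -10.8 dock [-135.2  -67.4] F [0.9 0.7 0.1] w 85.2 g 0.0 j [ 32.  29. -27.  -0. -34.  47.]
```

>>> send_rows:
  targets:
    - {"gripper":-1,"x":0.15,"y":-0.3,"z":0,"ax":0,"ay":0,"az":-0.45}
    - {"gripper":-1,"x":0.15,"y":0,"z":0,"ax":0,"ay":0,"az":0}
    - {"gripper":-1,"x":0.1,"y":0,"z":0,"ax":0,"ay":0,"az":0}

```text
clock: 14.93
position: [519.4, 139.5, -23.1]
ee_rot: [0.996, -0.089, -0.002, 0.001]
contact_force: [-9.9, 4.4, 7.9]
gripper_width: 85.4
grasp_force: 5.6
```

>>> send_rows:
  targets:
    - {"gripper":-1,"x":0.1,"y":0,"z":0,"ax":0,"ay":0,"az":0}
    - {"gripper":-1,"x":0.1,"y":0,"z":0,"ax":0,"ay":0,"az":0}

```text
clock: 15.1
position: [520.6, 139.0, -23.1]
ee_rot: [0.996, -0.09, -0.003, 0.001]
contact_force: [-11.6, 3.8, 9.7]
gripper_width: 85.3
grasp_force: 6.0
```

>>> send_rows:
  targets:
    - {"gripper":-1,"x":0.1,"y":0,"z":0,"ax":0,"ay":0,"az":0}
    - {"gripper":-1,"x":0,"y":0,"z":0,"ax":0,"ay":0,"az":0}

```text
clock: 15.27
position: [521.4, 138.6, -23.2]
ee_rot: [0.996, -0.09, -0.003, 0.001]
contact_force: [-9.9, 4.9, 8.4]
gripper_width: 85.3
grasp_force: 5.5
```

```bash
python3 -c "
from h import *
now()"
```

```text
t 15.27 pos [521.4 138.6 -23.2] yaw -10.31 dock [-131.6  -65.4] F [-9.9  4.9  8.4] w 85.3 g 5.5 j [ 32.  29. -26.  -0. -35.  48.]
```

Sliding at about 10 N, with roughly 1 to 2 mm left.

>>> send_rows:
  targets:
    - {"gripper":-1,"x":0.1,"y":0,"z":0,"ax":0,"ay":0,"az":0}
    - {"gripper":-1,"x":0.1,"y":0,"z":0,"ax":0,"ay":0,"az":0}

```text
clock: 15.43
position: [521.8, 138.2, -23.2]
ee_rot: [0.996, -0.09, -0.004, 0.001]
contact_force: [-19.2, 9.7, 13.7]
gripper_width: 85.4
grasp_force: 10.1
```

>>> send_rows:
  targets:
    - {"gripper":-1,"x":0.1,"y":0,"z":0,"ax":0,"ay":0,"az":0}
    - {"gripper":-1,"x":0.05,"y":0,"z":0,"ax":0,"ay":0,"az":0}

```text
clock: 15.6
position: [521.7, 138.0, -23.2]
ee_rot: [0.996, -0.089, -0.006, 0.002]
contact_force: [-22.9, 10.9, 15.6]
gripper_width: 85.5
grasp_force: 11.8
```

```bash
python3 -c "
from h import *
now()"
```

```text
t 15.6 pos [521.7 138.  -23.2] yaw -10.26 dock [-131.2  -65.9] F [-22.9  10.9  15.6] w 85.5 g 11.8 j [ 32.  30. -26.  -0. -35.  48.]
```

Snug on both bars. Lifting off and going to the rotor.

>>> send_rows:
  targets:
    - {"gripper":-1,"x":-0.5,"y":0,"z":0,"ax":0,"ay":0,"az":0}
    - {"gripper":-1,"x":-3.2,"y":0,"z":0,"ax":0,"ay":0,"az":0}
    - {"gripper":-1,"x":0,"y":0,"z":-3.5,"ax":0,"ay":0,"az":0}
    - {"gripper":-1,"x":0,"y":0,"z":-3.5,"ax":0,"ay":0,"az":4.8}
    - {"gripper":-1,"x":0,"y":0,"z":-3.5,"ax":0,"ay":0,"az":4.8}

```text
clock: 16.02
position: [490.9, 144.5, 82.6]
ee_rot: [0.985, -0.175, -0.001, 0.001]
contact_force: [1.7, -0.2, 1.0]
gripper_width: 85.6
grasp_force: 0.0
```

>>> send_rows:
  targets:
    - {"gripper":-1,"x":0,"y":0,"z":-3.5,"ax":0,"ay":0,"az":4.7}
    - {"gripper":-1,"x":1.79,"y":3.17,"z":0,"ax":0,"ay":0,"az":0}
    - {"gripper":-1,"x":1.79,"y":3.17,"z":0,"ax":0,"ay":0,"az":0}
    - {"gripper":-1,"x":1.79,"y":3.17,"z":0,"ax":0,"ay":0,"az":0}
    - {"gripper":-1,"x":1.79,"y":3.17,"z":0,"ax":0,"ay":0,"az":0}

```text
clock: 16.43
position: [504.0, -1.4, 117.2]
ee_rot: [0.977, -0.213, 0.0, -0.0]
contact_force: [0.9, -0.2, 0.8]
gripper_width: 85.4
grasp_force: 0.0
```

>>> send_rows:
  targets:
    - {"gripper":-1,"x":1.79,"y":3.17,"z":0,"ax":0,"ay":0,"az":0}
    - {"gripper":-1,"x":1.79,"y":3.17,"z":0,"ax":0,"ay":0,"az":0}
    - {"gripper":-1,"x":1.79,"y":3.17,"z":0,"ax":0,"ay":0,"az":0}
    - {"gripper":-1,"x":1.79,"y":3.17,"z":0,"ax":0,"ay":0,"az":0}
    - {"gripper":-1,"x":1.79,"y":3.17,"z":0,"ax":0,"ay":0,"az":0}

```text
clock: 16.85
position: [519.2, -183.4, 116.8]
ee_rot: [0.977, -0.213, 0.0, 0.0]
contact_force: [1.0, 1.0, 0.2]
gripper_width: 85.7
grasp_force: 0.0
```

>>> send_rows:
  targets:
    - {"gripper":-1,"x":1.79,"y":3.17,"z":0,"ax":0,"ay":0,"az":0}
    - {"gripper":-1,"x":1.79,"y":3.17,"z":0,"ax":0,"ay":0,"az":0}
    - {"gripper":-1,"x":0,"y":0,"z":0,"ax":0,"ay":0,"az":0}
    - {"gripper":-1,"x":0,"y":0,"z":0,"ax":0,"ay":0,"az":0}

```text
clock: 17.18
position: [525.0, -255.9, 116.1]
ee_rot: [0.977, -0.215, -0.0, -0.0]
contact_force: [0.2, 0.3, 0.1]
gripper_width: 85.5
grasp_force: 0.0
```

```bash
python3 sp.py | grep -v max
```

```text
t 17.18 pos [ 525.  -255.9  116.1] yaw -24.86 dock [ -57.3 -452.9] F [0.2 0.3 0.1] w 85.5 g 0.0 j [-10.  22. -12.  -0. -56.  75.]
tool shift cm [-0.57  0.08  8.61]
az -0.26
drive (1187, array([593.7, 131.3]), array([119.8, 119.9]), 79.47) dock [-59.2 -59.6] rel -0.2
centroid [593.1 131.3] 36
depth [19.6 15.5  1.   1.  24. ] avg off [0.64 0.76] ang 23.8
gray [18.5 16.   1.   1.  21. ] avg off [1.56 1.84] ang 25.0
initial
centroid [547.   93.2] 41
depth [21.3  8.6  0.   0.  27. ] avg off [1.28 0.44] ang 26.9
gray [16.2 14.1  1.   2.  36. ] avg off [1.2  1.28] ang 27.9
side low z over rotor (array([ 0,  0,  0,  0,  0,  0,  0, 38, 45, 43]), array([ 90, 100, 110, 120, 130, 140, 150, 160, 170, 180, 190]))
```

The drive is now at (-59.2, -59.6), square to 0.2°, with the spindle at about +24°. Descending over the fin.

>>> send_rows:
  targets:
    - {"gripper":-1,"x":-0.53,"y":0.1,"z":0,"ax":0,"ay":0,"az":-0.2}
    - {"gripper":-1,"x":0,"y":0,"z":3.0,"ax":0,"ay":0,"az":0}
    - {"gripper":-1,"x":0,"y":0,"z":3.0,"ax":0,"ay":0,"az":0}
    - {"gripper":-1,"x":0,"y":0,"z":2.0,"ax":0,"ay":0,"az":0}
    - {"gripper":-1,"x":0,"y":0,"z":0,"ax":0,"ay":0,"az":0}

```text
clock: 17.7
position: [516.6, -250.6, 32.7]
ee_rot: [0.977, -0.211, -0.005, -0.0]
contact_force: [-0.3, -0.3, -0.3]
gripper_width: 85.1
grasp_force: 0.0
```

```bash
python3 -c "
from h import *
now([519.8,-254.6,9],-24.6)"
```

```text
t 17.7 pos [ 516.6 -250.6   32.7] yaw -24.39 dock [ -66.6 -449.1] F [-0.3 -0.3 -0.3] w 85.1 g 0.0 j [-10.  27. -18.  -0. -45.  75.]
tool shift cm [0.46 0.23 2.37]
az 0.21
```

>>> send_rows:
  targets:
    - {"gripper":-1,"x":0,"y":0,"z":1.2,"ax":0,"ay":0,"az":0}
    - {"gripper":-1,"x":0,"y":0,"z":0.8,"ax":0,"ay":0,"az":0}
    - {"gripper":-1,"x":0,"y":0,"z":0,"ax":0,"ay":0,"az":0}
    - {"gripper":-1,"x":0,"y":0,"z":0,"ax":0,"ay":0,"az":0}
    - {"gripper":-1,"x":0,"y":0,"z":0,"ax":0,"ay":0,"az":0}

```text
clock: 18.12
position: [521.1, -253.0, 17.9]
ee_rot: [0.977, -0.211, 0.001, 0.0]
contact_force: [-0.2, -0.4, 0.2]
gripper_width: 85.1
grasp_force: 0.0
```

```bash
python3 -c "
from h import *
now([519.8,-254.6,9],-24.6)"
```

```text
t 18.12 pos [ 521.1 -253.    17.9] yaw -24.42 dock [ -61.7 -450.6] F [-0.2 -0.4  0.2] w 85.1 g 0.0 j [-10.  29. -19.   0. -43.  75.]
tool shift cm [-0.05  0.2   0.89]
az 0.18
```

Settled. Going the last 9 mm down, then closing.

>>> send_rows:
  targets:
    - {"gripper":-1,"x":-0.05,"y":0.2,"z":0.5,"ax":0,"ay":0,"az":0.2}
    - {"gripper":-1,"x":0,"y":0,"z":0.35,"ax":0,"ay":0,"az":0}
    - {"gripper":-1,"x":0,"y":0,"z":0,"ax":0,"ay":0,"az":0}
    - {"gripper":1,"x":0,"y":0,"z":0,"ax":0,"ay":0,"az":0}
    - {"gripper":1,"x":0,"y":0,"z":0,"ax":0,"ay":0,"az":0}

```text
clock: 18.53
position: [519.1, -254.8, 8.2]
ee_rot: [0.977, -0.214, 0.0, 0.0]
contact_force: [-0.8, 0.6, -0.7]
gripper_width: 63.8
grasp_force: 0.0
```

>>> send_rows:
  targets:
    - {"gripper":1,"x":0,"y":0,"z":0,"ax":0,"ay":0,"az":0}
    - {"gripper":1,"x":0,"y":0,"z":0,"ax":0,"ay":0,"az":0}
    - {"gripper":1,"x":0,"y":0,"z":0,"ax":0,"ay":0,"az":0}
    - {"gripper":1,"x":0,"y":0,"z":0,"ax":0,"ay":0,"az":0}
    - {"gripper":1,"x":0,"y":0,"z":0,"ax":0,"ay":0,"az":0}

```text
clock: 18.95
position: [518.9, -254.6, 8.1]
ee_rot: [0.977, -0.214, -0.0, -0.0]
contact_force: [-0.6, 0.6, 0.1]
gripper_width: 13.0
grasp_force: 61.4
```

>>> send_rows:
  targets:
    - {"gripper":1,"x":0,"y":0,"z":0,"ax":0,"ay":0,"az":0}
    - {"gripper":1,"x":0,"y":0,"z":0,"ax":0,"ay":0,"az":0}
    - {"gripper":1,"x":0,"y":0,"z":0,"ax":0,"ay":0,"az":0}

```text
clock: 19.2
position: [518.9, -254.6, 8.1]
ee_rot: [0.977, -0.214, -0.0, -0.0]
contact_force: [-0.2, 0.4, -0.8]
gripper_width: 13.4
grasp_force: 61.3
```

```bash
python3 -c "
from h import *
now([519.8,-254.6,9],-24.6)"
```

```text
t 19.2 pos [ 518.9 -254.6    8.1] yaw -24.67 dock [ -63.5 -452.6] F [-0.2  0.4 -0.8] w 13.4 g 61.3 j [-10.  29. -19.  -0. -41.  75.]
tool shift cm [ 0.08 -0.04 -0.09]
az -0.07
```

>>> send_rows:
  targets:
    - {"gripper":1,"x":0,"y":0,"z":-1.5,"ax":0,"ay":0,"az":0}
    - {"gripper":1,"x":0,"y":0,"z":-2.5,"ax":0,"ay":0,"az":0}
    - {"gripper":1,"x":0,"y":0,"z":-2.5,"ax":0,"ay":0,"az":0}
    - {"gripper":1,"x":0,"y":0,"z":-2.5,"ax":0,"ay":0,"az":0}
    - {"gripper":1,"x":0,"y":0,"z":-2.5,"ax":0,"ay":0,"az":0}

```text
clock: 19.62
position: [518.4, -254.5, 123.9]
ee_rot: [0.977, -0.214, -0.001, -0.0]
contact_force: [0.5, -0.1, -1.7]
gripper_width: 13.3
grasp_force: 61.1
```

>>> send_rows:
  targets:
    - {"gripper":1,"x":0,"y":0,"z":0,"ax":0,"ay":0,"az":6.9}
    - {"gripper":1,"x":0,"y":0,"z":0,"ax":0,"ay":0,"az":6.9}
    - {"gripper":1,"x":0,"y":0,"z":0,"ax":0,"ay":0,"az":6.9}
    - {"gripper":1,"x":0,"y":0,"z":0,"ax":0,"ay":0,"az":6.9}
    - {"gripper":1,"x":0,"y":0,"z":0,"ax":0,"ay":0,"az":6.9}

```text
clock: 20.03
position: [518.4, -254.5, 122.8]
ee_rot: [0.868, -0.496, -0.001, 0.0]
contact_force: [0.1, 0.6, -2.0]
gripper_width: 13.0
grasp_force: 61.2
```

>>> send_rows:
  targets:
    - {"gripper":1,"x":0,"y":0,"z":0,"ax":0,"ay":0,"az":6.8}
    - {"gripper":1,"x":-2.5,"y":-1.75,"z":0,"ax":0,"ay":0,"az":0}
    - {"gripper":1,"x":-2.5,"y":-1.75,"z":0,"ax":0,"ay":0,"az":0}
    - {"gripper":1,"x":-2.5,"y":-1.75,"z":0,"ax":0,"ay":0,"az":0}
    - {"gripper":1,"x":-2.5,"y":-1.75,"z":0,"ax":0,"ay":0,"az":0}

```text
clock: 20.45
position: [541.7, -133.8, 122.8]
ee_rot: [0.839, -0.545, -0.001, 0.0]
contact_force: [0.6, -0.3, -1.9]
gripper_width: 13.0
grasp_force: 61.2
```

>>> send_rows:
  targets:
    - {"gripper":1,"x":-2.5,"y":-1.75,"z":0,"ax":0,"ay":0,"az":0}
    - {"gripper":1,"x":-2.5,"y":-1.75,"z":0,"ax":0,"ay":0,"az":0}
    - {"gripper":1,"x":-2.5,"y":-1.75,"z":0,"ax":0,"ay":0,"az":0}
    - {"gripper":1,"x":-2.5,"y":-1.75,"z":0,"ax":0,"ay":0,"az":0}
    - {"gripper":1,"x":-2.5,"y":-1.75,"z":0,"ax":0,"ay":0,"az":0}

```text
clock: 20.87
position: [570.7, 16.4, 122.8]
ee_rot: [0.839, -0.544, -0.0, 0.0]
contact_force: [-0.4, -0.4, -2.2]
gripper_width: 13.2
grasp_force: 61.2
```

>>> send_rows:
  targets:
    - {"gripper":1,"x":-2.5,"y":-1.75,"z":0,"ax":0,"ay":0,"az":0}
    - {"gripper":1,"x":-2.5,"y":-1.75,"z":0,"ax":0,"ay":0,"az":0}
    - {"gripper":1,"x":-2.0,"y":-1.4,"z":0,"ax":0,"ay":0,"az":0}
    - {"gripper":1,"x":-1.0,"y":-0.7,"z":0,"ax":0,"ay":0,"az":0}
    - {"gripper":1,"x":0,"y":0,"z":0,"ax":0,"ay":0,"az":0}

```text
clock: 21.28
position: [589.9, 113.2, 122.6]
ee_rot: [0.84, -0.543, -0.0, 0.0]
contact_force: [0.1, -0.1, -2.4]
gripper_width: 13.2
grasp_force: 61.1
```

```bash
cat > rot.py <<'E'
from h import *
now([593,132.2,118],-66)
# side camera: rotor disc & fin relative to TCP
im,W=cloud('side'); s=arm.read_state(); p=s['position']
q=W-[p[0],p[1],p[2]-8.1]
m=(np.hypot(q[...,0],q[...,1])<60)&(q[...,2]>28)&(q[...,2]<34.5)
print('n',m.sum())
e=q[m]; c,r=cv2.minEnclosingCircle(e[:,:2].astype(np.float32)); print('disc circle rel TCP',np.round(c,1),round(r,1))
m=(np.hypot(q[...,0],q[...,1])<48)&(q[...,2]>-30)&(q[...,2]<45); print(np.histogram(q[m][:,2],bins=range(-30,46,5)))
im,W=cloud('top'); 
m=region(W,480,700,0,250,40,50); q2=(W[...,:2]-OD)@RD; print('drive vis', [ (np.percentile(q2[m&(q2[...,k]<20)&(q2[...,k]>-140)&(q2[...,1-k]>-140)][:,k],[1,99]).round(1)) for k in(0,1)])
E
python3 rot.py
```

```text
t 21.28 pos [589.9 113.2 122.6] yaw -65.8 dock [-59.6 -78.1] F [ 0.1 -0.1 -2.4] w 13.2 g 61.1 j [ 26.  23.  -9.  -0. -57.  -2.]
tool shift cm [-1.61 -1.06  0.46]
az 0.2
n 70
disc circle rel TCP [ 2.7 -5.3] 47.4
(array([  0,   0,   0,   0,   0,   0,  11,  26,  24,  28,  17,  13,  76,
       198,  24]), array([-30, -25, -20, -15, -10,  -5,   0,   5,  10,  15,  20,  25,  30,
        35,  40,  45]))
drive vis [array([-118.9,   -3.5]), array([-119.2,   -0.8])]
```

>>> send_rows:
  targets:
    - {"gripper":1,"x":-1.61,"y":-1.06,"z":0,"ax":0,"ay":0,"az":0.2}
    - {"gripper":1,"x":0,"y":0,"z":1.5,"ax":0,"ay":0,"az":0}
    - {"gripper":1,"x":0,"y":0,"z":1.3,"ax":0,"ay":0,"az":0}
    - {"gripper":1,"x":0,"y":0,"z":0.6,"ax":0,"ay":0,"az":0}
    - {"gripper":1,"x":0,"y":0,"z":0,"ax":0,"ay":0,"az":0}

```text
clock: 21.8
position: [591.4, 128.1, 87.4]
ee_rot: [0.837, -0.547, -0.001, 0.002]
contact_force: [-0.0, -0.4, -2.3]
gripper_width: 13.0
grasp_force: 61.2
```

>>> send_rows:
  targets:
    - {"gripper":1,"x":0,"y":0,"z":0,"ax":0,"ay":0,"az":0}
    - {"gripper":1,"x":0,"y":0,"z":0,"ax":0,"ay":0,"az":0}

```text
clock: 21.97
position: [593.5, 129.3, 90.1]
ee_rot: [0.838, -0.546, 0.0, -0.0]
contact_force: [0.4, 0.1, -2.3]
gripper_width: 13.3
grasp_force: 61.2
```

```bash
python3 -c "
from h import *
now([593,132.2,80],-66)
im,W=cloud('side'); np.savez('ls',im=im,W=W)
cv2.imwrite('pics/s5.png',cv2.resize(im[150:240,230:340,::-1],None,fx=7,fy=6.6,interpolation=cv2.INTER_CUBIC))"
```

```text
t 21.97 pos [593.5 129.3  90.1] yaw -66.2 dock [-59.  -61.5] F [ 0.4  0.1 -2.3] w 13.3 g 61.2 j [ 28.  26. -11.   0. -53.  -4.]
tool shift cm [-0.28 -0.07  1.01]
az -0.2
```

View pics/s5.png

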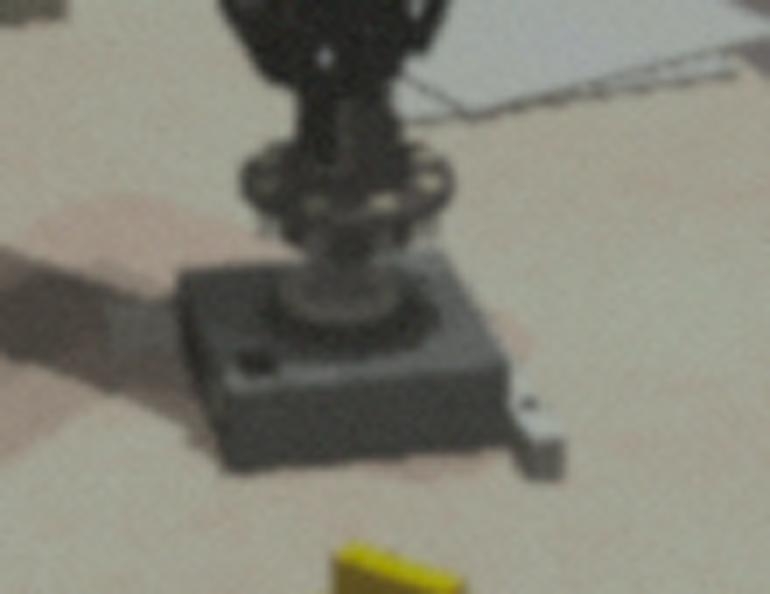

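The picture shows the disc centre at x≈348 and the plate centre at x≈341. That is about 2 mm to the right, and agrees with the TCP offset from the target. Correcting and easing down.

>>> send_rows:
  targets:
    - {"gripper":1,"x":-0.28,"y":-0.07,"z":0,"ax":0,"ay":0,"az":-0.2}
    - {"gripper":1,"x":0,"y":0,"z":0.4,"ax":0,"ay":0,"az":0}
    - {"gripper":1,"x":0,"y":0,"z":0.3,"ax":0,"ay":0,"az":0}
    - {"gripper":1,"x":0,"y":0,"z":0,"ax":0,"ay":0,"az":0}
    - {"gripper":1,"x":0,"y":0,"z":0,"ax":0,"ay":0,"az":0}

```text
clock: 22.43
position: [592.1, 132.6, 81.8]
ee_rot: [0.839, -0.544, -0.0, 0.0]
contact_force: [0.7, 0.1, -2.4]
gripper_width: 13.1
grasp_force: 61.2
```

>>> send_rows:
  targets:
    - {"gripper":1,"x":0,"y":0,"z":0.2,"ax":0,"ay":0,"az":0}
    - {"gripper":1,"x":0,"y":0,"z":0.2,"ax":0,"ay":0,"az":0}
    - {"gripper":1,"x":0,"y":0,"z":0.2,"ax":0,"ay":0,"az":0}

```text
clock: 22.68
position: [592.4, 132.7, 76.0]
ee_rot: [0.839, -0.544, 0.0, -0.0]
contact_force: [-1.3, -0.2, -2.2]
gripper_width: 13.2
grasp_force: 61.2
```

```bash
python3 -c "
from h import *
now([593,132.2,60],-66)"
```

```text
t 22.68 pos [592.4 132.7  76. ] yaw -65.96 dock [-60.7 -58.4] F [-1.3 -0.2 -2.2] w 13.2 g 61.2 j [ 28.  27. -11.  -0. -52.  -4.]
tool shift cm [ 0.07 -0.03  1.6 ]
az 0.04
```

It meshed: it is 5 mm below the spindle top with no force. Continuing down.

>>> send_rows:
  targets:
    - {"gripper":1,"x":0,"y":0,"z":0.3,"ax":0,"ay":0,"az":0}
    - {"gripper":1,"x":0,"y":0,"z":0.3,"ax":0,"ay":0,"az":0}
    - {"gripper":1,"x":0,"y":0,"z":0.3,"ax":0,"ay":0,"az":0}
    - {"gripper":1,"x":0,"y":0,"z":0.2,"ax":0,"ay":0,"az":0}

```text
clock: 23.02
position: [592.4, 132.7, 65.5]
ee_rot: [0.839, -0.544, 0.0, 0.0]
contact_force: [-2.7, 0.9, 4.5]
gripper_width: 13.1
grasp_force: 62.2
```

>>> send_rows:
  targets:
    - {"gripper":1,"x":0,"y":0,"z":0.2,"ax":0,"ay":0,"az":0}
    - {"gripper":1,"x":0,"y":0,"z":0.2,"ax":0,"ay":0,"az":0}
    - {"gripper":1,"x":0,"y":0,"z":0.1,"ax":0,"ay":0,"az":0}

```text
clock: 23.27
position: [592.5, 132.7, 61.2]
ee_rot: [0.839, -0.544, 0.0, 0.0]
contact_force: [-4.3, 0.6, 5.8]
gripper_width: 12.9
grasp_force: 62.5
```

```bash
python3 -c "
from h import *
now([593,132.2,59],-66)"
```

```text
t 23.27 pos [592.5 132.7  61.2] yaw -65.93 dock [-60.6 -58.4] F [-4.3  0.6  5.8] w 12.9 g 62.5 j [ 28.  28. -12.   0. -50.  -4.]
tool shift cm [ 0.07 -0.03  0.22]
az 0.07
```

>>> send_rows:
  targets:
    - {"gripper":1,"x":0,"y":0,"z":0.1,"ax":0,"ay":0,"az":0}
    - {"gripper":1,"x":0,"y":0,"z":0.1,"ax":0,"ay":0,"az":0}
    - {"gripper":1,"x":0,"y":0,"z":0.1,"ax":0,"ay":0,"az":0}

```text
clock: 23.52
position: [592.6, 132.7, 58.9]
ee_rot: [0.839, -0.544, 0.0, -0.0]
contact_force: [-5.7, 0.3, 13.3]
gripper_width: 12.8
grasp_force: 63.4
```

>>> send_rows:
  targets:
    - {"gripper":1,"x":0,"y":0,"z":0.05,"ax":0,"ay":0,"az":0}
    - {"gripper":1,"x":0,"y":0,"z":0.05,"ax":0,"ay":0,"az":0}
    - {"gripper":1,"x":0,"y":0,"z":0,"ax":0,"ay":0,"az":0}

```text
clock: 23.77
position: [592.6, 132.7, 58.9]
ee_rot: [0.839, -0.544, 0.001, -0.0]
contact_force: [-5.2, -0.2, 12.8]
gripper_width: 13.4
grasp_force: 63.5
```

```bash
python3 -c "
from h import *
now([593,132.2,59],-66)"
```

```text
t 23.77 pos [592.6 132.7  58.9] yaw -65.91 dock [-60.5 -58.4] F [-5.2 -0.2 12.8] w 13.4 g 63.5 j [ 28.  28. -12.   0. -50.  -4.]
tool shift cm [ 0.06 -0.02 -0.01]
az 0.09
```

It stopped at 58.9, against a predicted home of 59.1, with about 15 N on it. A touch more press, then a check of the drive.

>>> send_rows:
  targets:
    - {"gripper":1,"x":0,"y":0,"z":0.1,"ax":0,"ay":0,"az":0}
    - {"gripper":1,"x":0,"y":0,"z":0,"ax":0,"ay":0,"az":0}
    - {"gripper":1,"x":0,"y":0,"z":0,"ax":0,"ay":0,"az":0}

```text
clock: 24.02
position: [592.6, 132.7, 58.9]
ee_rot: [0.839, -0.544, 0.001, -0.0]
contact_force: [-7.0, 0.7, 16.9]
gripper_width: 12.7
grasp_force: 64.0
```

```bash
python3 rot.py; python3 -c "
from h import *
im,W=cloud('side'); q=(W[...,:2]-OD)@RD
m=(W[...,2]>10)&(W[...,2]<38)&(q[...,0]>-140)&(q[...,0]<-10)&(q[...,1]>-140)&(q[...,1]<-100); 
e=q[m&(q[...,0]>-110)]; print('y face',np.median(e[:,1]),line(e)); e=q[m&(q[...,1]>-112)]; print('x face',np.median(e[:,0]),len(e))"
```

```text
t 24.02 pos [592.6 132.7  58.9] yaw -65.89 dock [-60.5 -58.4] F [-7.   0.7 16.9] w 12.7 g 64.0 j [ 28.  28. -13.   0. -50.  -4.]
tool shift cm [ 0.06 -0.01 -5.91]
az 0.11
n 68
disc circle rel TCP [-1.9 -4.7] 44.7
(array([  0,   0,   0,   0,  26, 170,  34,  18,  21,  24,  14,  14,  74,
       185,  26]), array([-30, -25, -20, -15, -10,  -5,   0,   5,  10,  15,  20,  25,  30,
        35,  40,  45]))
drive vis [array([-118.9,   -1. ]), array([-119.3,   -1. ])]
y face -117.6617531477414 [  -0.26  -60.36 -117.54]
x face -70.73058631477853 13
```

Drive still in its corner and square, rotor home with about 19 N on it and at rest. Handing in.

```bash
python3 -c "
from h import *
print(arm.job_done())"
```

```text
the job is handed in; nothing more can be done
None
```

I handed the job in at about 24 s with the drive square against both bars and the rotor meshed on the spindle, still gripped and pressed to the plate's stop with about 19 N; no verdict came back, and I did not re-measure the bystanders.

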